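Take the tea-for-one set apart and lay it out

ROBOT

A 6-joint arm with a two-finger parallel gripper is mounted at the origin on a cart in front of the work surface, level with it; the furniture and walls round the work are solid. World frame = base frame: x ahead of the robot, y to its left, z up, the work surface at z = 0. Lengths are in m, angles in rad, forces in N, time in s.
With the tool pointing down it reaches from about 0.3 to 0.75 m from the base axis. Payload 8.5 kg.
Tool frame: the origin (TCP) lies where the fingers leave the gripper's body, on its centre line; the fingertips stand 64 mm ahead of it and the grasp point (between the pads) lies 45 mm ahead of it (arm.tcp_to_tips is the distance from the TCP to the fingertips, in m); z points along the fingers, y is the line along which they close (so a half turn about z gives the same grasp; the last joint's range is limited). The gripper opens to 88 mm and grips with 3 to 60 N. Pads are 18 mm wide; open, the fingers measure 123 mm over their backs; the gripper's body (75 mm by 187 mm) begins 45 mm behind the grasp point.
Start: joints at [0.99, 0.381, 1.297, -0, 1.464, -0.215], TCP at [0.197, 0.514, 0.303] pointing down, gripper open.
Joint ranges: [-3.11, 3.11], [-0.89, 2.33], [0.22, 2.48], [-1.42, 4.56], [0.17, 2.85], [-2.88, 2.88]. Speed limits (rad/s): [2.39, 2.39, 3.14, 3.14, 3.14, 3.14].

INTERFACE

Orientations are given as a rotation vector (axis times angle).
In Python, from bench import arm, imaging gives the robot as it stands.
- The arm moves only by the tool play_rows, never from a script. Its argument "commands" is a list that holds one entry, the list of rows, each a list of 7 numbers: the opening, from -1 (shut) to 1 (fully open), then the shift along the tool's x, y, z in cm, then the turn, a rotation vector about the tool's x, y, z in rad. In form: [[[gripper, tx, ty, tz, wx, wy, wz], ...]]. A call has 1 to 10 rows; each row is the pose to reach, as a shift and turn from the pose commanded when the call began, along the tool's axes at that moment; what a row does not reach only later rows make up. A row lasts 1/12 s, in which the tool goes at most 41.7 mm and 7.16 degrees, less where a joint would pass 70% of its speed; a pose out of reach is approached as far as the arm can. A call with a gripper value outside its range is refused whole. The fingers move at their own pace and stop on an object; the grip force is fixed at half the most. Time passes only in rows, so rows that repeat a pose let the fingers close. It gives the time, the measured TCP pose, the force, the opening and the grip force at its end, in the units of the state.
- arm.sense(): the state, without advancing time (a new reading comes with each control period).
- imaging.grab_frame(name): name is "scene" or "side" or "wrist"; returns a dict with "img" (400x640x3 uint8, red, green, blue), "K" (3x3 intrinsics, pixels), "eye" and "attitude" of the camera in the world; the wrist camera has in their place "mount" (4x4, takes a point from camera to tool coordinates, whose origin is the TCP and whose axes are the flange's). Camera axes: x right, y down, z forward; pixel columns grow to the right and rows downward; lengths in m; the calibration is good to about 2 mm. A picture is of the moment at which its call begins: read the wrist's pose just before it. There is no depth.
- arm.finish_job(): hands the job in; it is judged then, once.
The state is a dict: "clock": time; "joint_positions": joint angles; "joint_vel": joint speeds; "joint_torque": joint torques, N m; "tcp_pos": TCP position; "orientation": TCP orientation; "wrist_force": force on the tool from outside, world axes, zero at the start; "ft_torque": the same for the moment, N m; "grip_width": finger opening in m; "grip_force": force on a finger pad.
Only numpy, scipy, OpenCV 4.12 (cv2) and the standard library are available. Lean on these libraries where they do the work, as an engineer would, in place of code of your own. Each camera call takes 0.05 s, during which the arm holds its last target. There are 200 camera calls.

TASK

Tea for one is stacked up on the worktop: cup at the bottom, teapot nested in the cup, strainer basket in the pot's neck. Lay it out for serving: stand the strainer in its green drip dish, the teapot in the middle of the cork trivet with its lid on, and the cup in the middle of the saucer, all upright. Keep the teapot level whenever you move it, set the china down without dropping it, and leave the lemon and the kitchen timer where they stand.

Things in the scene. Friction and masses are not known exactly. Their poses are not given: they have to be found in the camera images.
- cup: White porcelain cup with flowers, 0.2 kg, lowest of the stack. Origin: centre of its underside, on the bowl's axis. Rim 88 mm across, wall about 3 mm, 58 mm up; the wall leans in to a foot 61 mm across. Loop handle along the cup's -y to 68 mm from the axis, 16 to 55 mm up. Lift it by pinching the rim from above, one finger inside, on the side away from the handle.
- teapot: White teapot, 0.3-0.5 kg, at first nested in the cup. Origin: centre of its underside. Foot 62 mm across, 8 mm high; a step rests on the cup's rim (origin then 51 mm above the cup's). Belly 100 mm across, 33 mm up. Straight neck, outside 62, inside 54 mm across, 75 to 100 mm up: grip here. Spout along +x to 92 mm out, 81 mm up; handle along -x to 86 mm out, 71 mm up.
- strainer: Steel tea strainer, 0.06-0.09 kg, at first in the teapot's neck, flange on its rim. Origin: centre of its underside. Basket 36 mm high, 43 mm across below, 49 above; flange 61 mm across. A strap handle arches over it in its xz plane, with a green sleeve on top, 34 mm long (x), 12 mm wide (y), 58 to 69 mm up: grip that across, along y. The lid cannot go on while it is in the neck.
- lid: White teapot lid with a red line, 0.07 kg, at first alone on the worktop. Origin: centre of its underside. Plug 48 mm across, 7 mm high, goes into the teapot's neck (3 mm play all round); cover 67 mm across rests on the neck's rim (seated, its origin is 93 mm above the teapot's). Round knob 23 mm across, 20 to 40 mm up, widest at 29 mm.
- saucer: White porcelain saucer, 145 mm across, edge 17 mm high; does not move. Origin: centre of its underside. Its flat middle, where the cup stands, is 5 mm up.
- trivet: Round cork trivet, 130 mm across, 9 mm thick; does not move. Origin: centre of its underside.
- drip_dish: Small round green dish, the strainer's drip dish, 84 mm across, 26 mm high; does not move. Origin: centre of its underside; inside floor 4 mm up, about 60 mm across.
- lemon: Yellow lemon, 71x53x51 mm, loose, behind the work. Origin under its centre. To be left alone. (Just behind it a wall cabinet hangs over the worktop: its door handles begin at x = 0.517, its doors at x = 0.55, from z = 0.50 up; keep the arm clear of it.)
- timer: Round white and pale green kitchen timer, 64 mm across, 50 mm high, loose, behind the work. Origin under its centre. To be left alone.
Things that resemble listed ones, but are neither listed nor needed, are in the scene too. Several things have the shape of the teapot; the one meant has the colours described above.

How it is judged:
At the end, for the whole second after the job is handed in: Upright, released, at rest: strainer on the drip dish's floor (12 mm from centre), teapot on the trivet (18 mm), lid seated in the teapot's neck (5 mm from centre, 3 mm in height), cup on the saucer (14 mm). Lemon and timer within 25 mm of their start (horizontal distance between strainer and drip_dish below 0.012 m and z of strainer in the frame of drip_dish between 0.001 and 0.007 m and angle between each of strainer, teapot, lid, cup's own z axis and vertical below 0.09 rad and horizontal distance between teapot and trivet below 0.018 m and z of teapot in the frame of trivet between 0.006 and 0.012 m and horizontal distance between lid and teapot below 0.005 m and z of lid in the frame of teapot between 0.09 and 0.096 m and horizontal distance between cup and saucer below 0.014 m and z of cup in the frame of saucer between 0.002 and 0.008 m and linear speed of each of strainer, teapot, lid, cup below 0.02 m/s and distance of each of lemon, timer from where it was at the start of the episode below 0.025 m); the robot touches nothing.
It fails at once if the teapot is tipped more than 25 degrees (angle between teapot's own z axis and vertical above 0.44 rad).
It fails at once if the teapot, the cup or the lid is dropped or banged down (contact force between teapot and trivet above 130 N or contact force between cup and saucer above 90 N or contact force between lid and teapot above 60 N).
It fails at once if the lemon or the timer is pushed away (distance of any of lemon, timer from where it was at the start of the episode above 0.025 m).
It also fails if it takes over 106 s, if anything falls off the work surface, if the arm or the gripper's body presses on something with over 40 N, if the wrist force passes 120 N, or if a joint passes its speed limit or range.

## Working session

There is one attempt and no reset: what is moved stays moved. The work goes in short steps, Python scripts to look and compute and a tool call to move; the robot and the scene stay as the last step left them, time stands still between calls to the robot, and variables do not carry over. Pictures are saved under pics/ and viewed, at most 14 in all, crops included, and the job is handed in when it is done.

Besides the shell and the picture viewer there is one more tool, called after "Request:" as name([rows], argument=value, ...), one row to a line, values as JSON. play_rows: Moves the arm, as the interface text tells. Its arguments: {"type":"object","properties":{"commands":{"type":"array","items":{"type":"array","items":{"type":"array","items":{"type":"number"}}}}},"required":["commands"]}

```bash
mkdir -p pics; cat > h.py <<'E'
import numpy as np, cv2
from scipy.spatial.transform import Rotation as R
from bench import arm, imaging
np.set_printoptions(precision=4,suppress=True)
def cam(f):
    return np.array(f["K"]),f
E
python3 - <<'E'
from h import *
s=arm.sense(); print(s)
for n in ("scene","side","wrist"):
    f=imaging.grab_frame(n); cv2.imwrite(f"pics/{n}0.png",f["img"][:,:,::-1])
    print(n,{k:v for k,v in f.items() if k!="img"})
E
```

```text
{'clock': 0.0, 'joint_positions': array([ 0.9897,  0.3812,  1.2982, -0.    ,  1.4636, -0.2154]), 'joint_vel': array([-0.0018,  0.0013, -0.0018,  0.0009,  0.0008, -0.0006]), 'joint_torque': array([ -0.0009, -43.7938, -22.4551,   0.0713,   0.0354,  -0.0002]), 'tcp_pos': array([0.1966, 0.5135, 0.3021]), 'orientation': array([-0.5712, -3.0887,  0.002 ]), 'wrist_force': array([-0.1004, -0.1496,  0.0502]), 'ft_torque': array([ 0.0794, -0.0209,  0.0285]), 'grip_force': 0.0, 'grip_width': 0.08836599613349294}
scene {'K': array([[424.0398,   0.    , 319.3108],
       [  0.    , 424.0398, 191.9733],
       [  0.    ,   0.    ,   1.    ]]), 'eye': array([-0.5838,  0.7133,  1.0064]), 'attitude': array([-1.2348,  2.1162, -1.0567])}
side {'K': array([[440.0622,   0.    , 324.1624],
       [  0.    , 440.0622, 196.1204],
       [  0.    ,   0.    ,   1.    ]]), 'eye': array([-0.1982, -0.933 ,  0.7213]), 'attitude': array([-1.9732,  0.5873, -0.3325])}
wrist {'K': array([[335.5493,   0.    , 319.3088],
       [  0.    , 335.5493, 197.0104],
       [  0.    ,   0.    ,   1.    ]]), 'mount': array([[-0.0016, -0.9657, -0.2598,  0.0663],
       [ 1.    , -0.0014, -0.0008,  0.    ],
       [ 0.0005, -0.2598,  0.9657, -0.0824],
       [ 0.    ,  0.    ,  0.    ,  1.    ]])}
```

View pics/scene0.png

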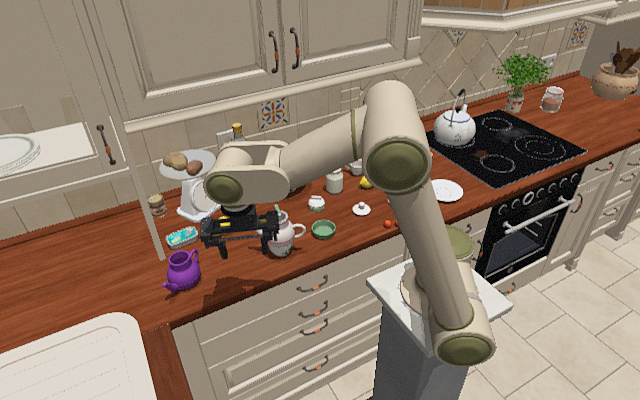

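View pics/side0.png

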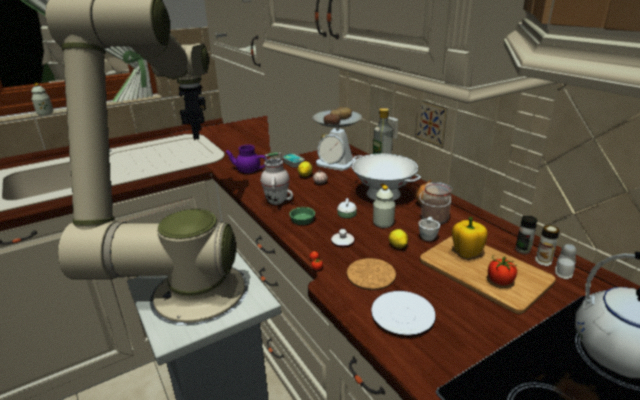

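Scene: stack at about (283,235), dish (323,229), timer (316,203), lid (361,209), saucer (447,189), with the trivet hidden by the arm. Side: stack (275,185), dish (302,215), timer (347,208), lid (343,238), lemon (398,239), trivet (371,273), saucer (403,313). Next I'll compute rough positions and make enlarged crops.

```bash
cat >> h.py <<'E'
def ray(f,uv,s=None):
    K=np.array(f["K"]); d=np.linalg.inv(K)@np.array([uv[0],uv[1],1.])
    if "eye" in f:
        return np.array(f["eye"]),R.from_rotvec(f["attitude"]).as_matrix()@d
    M=np.array(f["mount"]); T=np.eye(4); T[:3,:3]=R.from_rotvec(s["orientation"]).as_matrix(); T[:3,3]=s["tcp_pos"]
    M=T@M; return M[:3,3],M[:3,:3]@d
def onz(f,uv,z,s=None):
    e,d=ray(f,uv,s); return e+d*(z-e[2])/d[2]
def tri(*rs):
    A=0;b=0
    for e,d in rs:
        d=d/np.linalg.norm(d);P=np.eye(3)-np.outer(d,d);A=A+P;b=b+P@e
    p=np.linalg.solve(A,b); return p,[np.linalg.norm(np.cross(p-e,d/np.linalg.norm(d))) for e,d in rs]
def proj(f,p,s=None):
    K=np.array(f["K"])
    if "eye" in f: Rm=R.from_rotvec(f["attitude"]).as_matrix();e=np.array(f["eye"])
    else:
        M=np.array(f["mount"]); T=np.eye(4); T[:3,:3]=R.from_rotvec(s["orientation"]).as_matrix(); T[:3,3]=s["tcp_pos"]; M=T@M; Rm=M[:3,:3]; e=M[:3,3]
    q=K@(Rm.T@(np.array(p)-e)); return q[:2]/q[2]
E
python3 - <<'E'
from h import *
F={n:imaging.grab_frame(n) for n in("scene","side")}
for n,uv,z in [("side",(302,214),.02),("scene",(323,229),.02),("side",(371,273),.009),("side",(403,313),.015),("scene",(447,190),.015),("side",(343,240),.01),("scene",(361,210),.01),("side",(398,239),.025),("scene",(366,183),.025),("side",(347,208),.03),("scene",(316,203),.03),("side",(275,203),0)]:
    print(n,uv,onz(F[n],uv,z))
a=F["side"]["img"][140:340,220:450]; cv2.imwrite("pics/s1.png",cv2.resize(a,(690,600),interpolation=cv2.INTER_CUBIC)[:,:,::-1])
a=F["scene"]["img"][150:280,160:360]; cv2.imwrite("pics/c1.png",cv2.resize(a,(800,520),interpolation=cv2.INTER_CUBIC)[:,:,::-1])
E
```

```text
side (302, 214) [0.3996 0.168  0.02  ]
scene (323, 229) [0.3949 0.1723 0.02  ]
side (371, 273) [ 0.4009 -0.1949  0.009 ]
side (403, 313) [ 0.3639 -0.3622  0.015 ]
scene (447, 190) [ 0.3571 -0.3663  0.015 ]
side (343, 240) [ 0.4302 -0.0224  0.01  ]
scene (361, 210) [ 0.4269 -0.0086  0.01  ]
side (398, 239) [ 0.552 -0.127  0.025]
scene (366, 183) [ 0.5453 -0.1103  0.025 ]
side (347, 208) [0.533  0.1034 0.03  ]
scene (316, 203) [0.5259 0.1284 0.03  ]
side (275, 203) [0.3775 0.3219 0.    ]
```

View pics/s1.png

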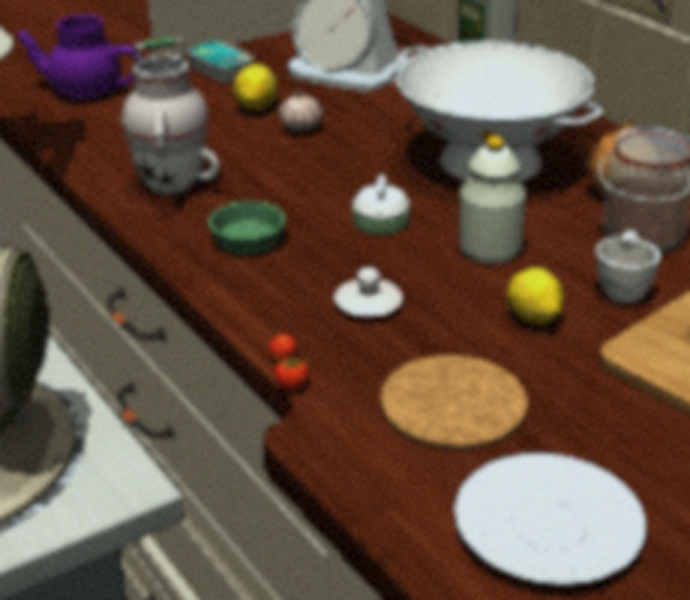

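View pics/wrist0.png

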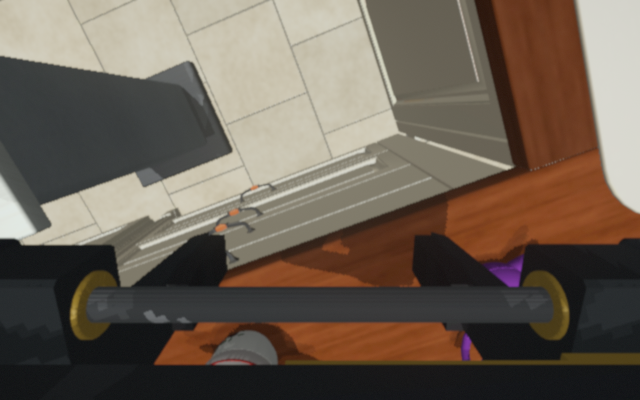

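```bash
cat >> h.py <<'E'
def go(p,xang,s=None,pr=True):
    """tool down, tool x at angle xang (deg) in world; prints shift cm + rotvec in tool axes"""
    s=s or arm.sense(); R0=R.from_rotvec(s["orientation"]); a=np.radians(xang)
    x=np.array([np.cos(a),np.sin(a),0]);z=np.array([0,0,-1.]);Rt=np.stack([x,np.cross(z,x),z],1)
    d=np.array(p)-s["tcp_pos"]; t=R0.inv().apply(d)*100; w=(R0.inv()*R.from_matrix(Rt)).as_rotvec()
    n=max(np.linalg.norm(t)/4.17,np.degrees(np.linalg.norm(w))/7.16)
    if pr: print("shift cm",t.round(2),"w",w.round(3),"rows",n.round(1),"| tcp",s["tcp_pos"],"xang",np.degrees(np.arctan2(*R0.as_matrix()[[1,0],0])).round(2),"t",s["clock"])
E
python3 - <<'E'
from h import *
go((.38,.30,.40),159)
E
```

```text
shift cm [-24.75 -13.39  -9.75] w [-0.001 -0.     0.001] rows 7.1 | tcp [0.1967 0.5135 0.3025] xang 159.04 t 0.25
```

View pics/c1.png

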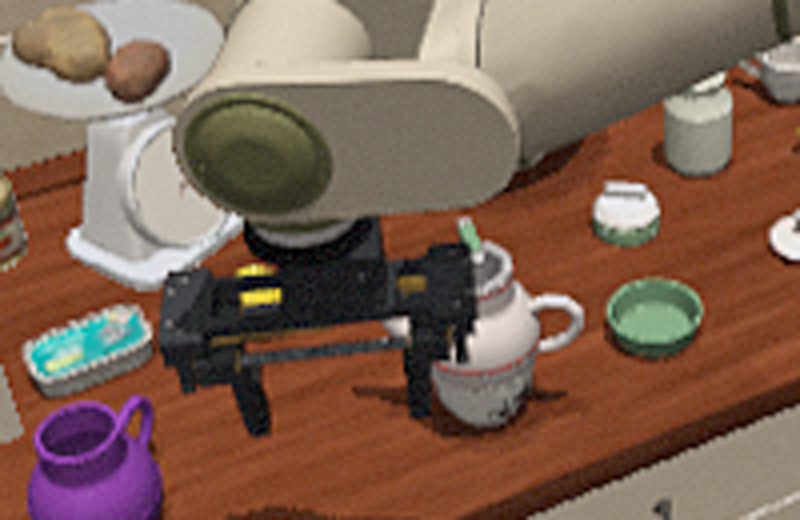

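The scene crop shows the pot's handle pointing right at (560,325), the green sleeve at (470,235) and the spout behind the gripper. Next I'll move above the stack.

Request:
play_rows([
  [[1,0,0,-5,0,0,0],[1,0,0,-9.75,0,0,0],[1,-24.75,-13.4,-9.75,0,0,0],[1,-24.75,-13.4,-9.75,0,0,0],[1,-24.75,-13.4,-9.75,0,0,0],[1,-24.75,-13.4,-9.75,0,0,0],[1,-24.75,-13.4,-9.75,0,0,0],[1,-24.75,-13.4,-9.75,0,0,0],[1,-24.75,-13.4,-9.75,0,0,0],[1,-24.75,-13.4,-9.75,0,0,0]],
])

```text
clock: 1.08
tcp_pos: [0.383, 0.2965, 0.4002]
orientation: [0.58, 3.087, -0.001]
wrist_force: [-0.6, 0.3, 0.3]
grip_width: 0.0881
grip_force: 0.0
```

```bash
python3 - <<'E'
from h import *
import pickle
s=arm.sense(); print(s["tcp_pos"],s["joint_vel"],s["clock"])
f=imaging.grab_frame("wrist"); pickle.dump((s,f),open("w1.pkl","wb")); cv2.imwrite("pics/w1.png",f["img"][:,:,::-1])
E
```

```text
[0.383  0.2965 0.4002] [ 0.0928 -0.0013  0.0118  0.0303  0.0011  0.0986] 1.0833
```

View pics/w1.png

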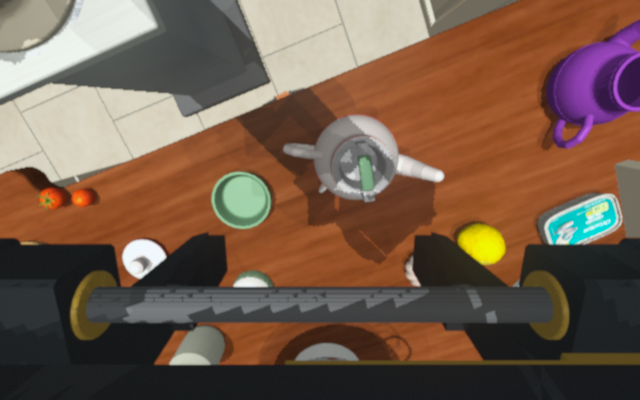

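The wrist view shows the stack at (360,165), the sleeve running from (362,157) to (369,190), the spout tip at (440,176), the pot handle at (288,149), the dish at (241,200) and the lid at (142,257). I'll take a second view after a shift of +7 cm in y and -6 cm in x.

Request:
play_rows([
  [[1,-6,7,3,0,0,0],[1,-6,7,3,0,0,0],[1,-6,7,3,0,0,0],[1,-6,7,3,0,0,0],[1,-6,7,3,0,0,0],[1,-6,7,3,0,0,0]],
])

```text
clock: 1.63
tcp_pos: [0.4598, 0.3441, 0.371]
orientation: [0.57, 3.089, 0.001]
wrist_force: [0.0, -0.3, -0.1]
grip_width: 0.0881
grip_force: 0.0
```

```bash
python3 - <<'E'
from h import *
import pickle
s=arm.sense(); print(s["tcp_pos"],s["joint_vel"],s["clock"])
f=imaging.grab_frame("wrist"); pickle.dump((s,f),open("w2.pkl","wb"))
s1,f1=pickle.load(open("w1.pkl","rb"))
a=cv2.resize(f1["img"][100:220,270:450],(720,480),interpolation=cv2.INTER_CUBIC)
c=onz(f1,(360,165),.15,s1); u,v=proj(f,c,s); print(c,u,v)
u0=int(u)-100;v0=max(int(v)-70,0); print("crop origin",u0,v0)
b=cv2.resize(f["img"][v0:v0+150,u0:u0+200],(800,600),interpolation=cv2.INTER_CUBIC)
cv2.imwrite("pics/w2a.png",a[:,:,::-1]);cv2.imwrite("pics/w2b.png",b[:,:,::-1])
E
```

```text
[0.4598 0.3441 0.371 ] [-0.0047 -0.0176  0.0027  0.0008 -0.0014 -0.0022] 1.6333
[0.3885 0.3376 0.15  ] 283.2302257026266 109.19272215897719
crop origin 183 39
```

View pics/w2a.png

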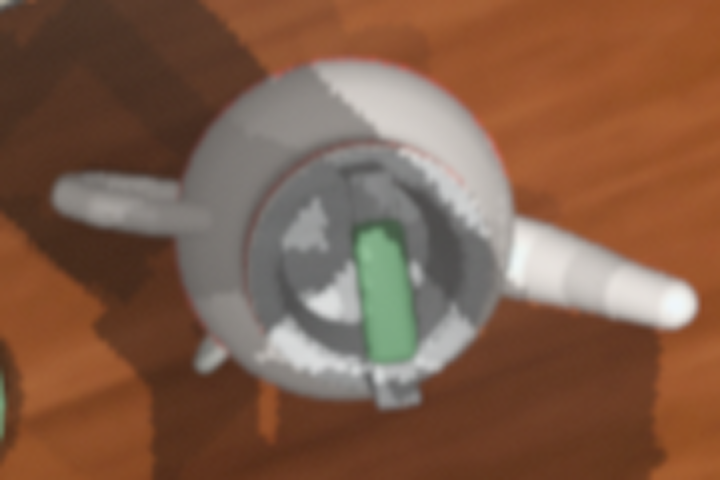

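View pics/w2b.png

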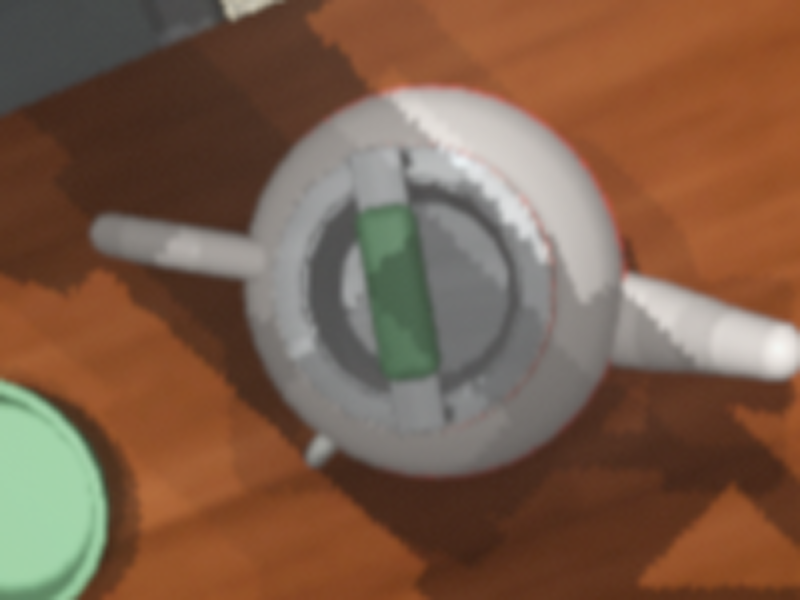

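Crop coordinates, with both crops at 4x. w2a: sleeve ends (378,226) and (393,360), spout (680,303), cup handle (210,355). w2b: sleeve ends (386,208) and (413,377), spout (780,350), cup handle (320,450), neck centre about (414,290).

```bash
python3 - <<'E'
from h import *
import pickle
s1,f1=pickle.load(open("w1.pkl","rb"));s2,f2=pickle.load(open("w2.pkl","rb"))
D={}
for n,a,b in [("slA",(378,226),(386,208)),("slB",(393,360),(413,377)),("spout",(680,303),(780,350)),("pothandle",(55,190),(93,232)),("cuph",(210,355),(320,450)),("neck",(373,265),(414,290))]:
    p,e=tri(ray(f1,(270+a[0]/4,100+a[1]/4),s1),ray(f2,(183+b[0]/4,39+b[1]/4),s2)); D[n]=p; print(n,p,np.round(e,4))
print("neck at z.151",onz(f2,(286.5,111.5),.151,s2), onz(f1,(363,166),.151,s1))
for A,B in [("slA","slB"),("pothandle","spout")]:
    d=D[B]-D[A]; print(A,np.degrees(np.arctan2(d[1],d[0])),np.linalg.norm(d[:2]),(D[A]+D[B])/2)
# dish, lid from wrist1
for n,uv,z in [("dish",(241,200),.026),("lid",(144,257),.012)]: print(n,onz(f1,uv,z,s1))
# fit green dish blob
for k,(s,f) in enumerate([(s1,f1),(s2,f2)]):
    h=cv2.cvtColor(f["img"],cv2.COLOR_RGB2HSV); m=cv2.inRange(h,(45,50,60),(85,255,255))
    n,l,st,c=cv2.connectedComponentsWithStats(m)
    for i in range(1,n):
        if st[i,4]>300:
            cn,_=cv2.findContours((l==i).astype(np.uint8),cv2.RETR_EXTERNAL,cv2.CHAIN_APPROX_NONE)
            e=cv2.fitEllipse(max(cn,key=len)); print(k,st[i],e, onz(f,e[0],.026,s))
E
```

```text
slA [0.3761 0.3428 0.1812] [0.0005 0.0005]
slB [0.4077 0.3354 0.1788] [0.0001 0.0001]
spout [0.434  0.4131 0.133 ] [0.0005 0.0005]
pothandle [0.3483 0.2662 0.1036] [0.0006 0.0006]
cuph [0.4224 0.2849 0.0433] [0.0003 0.0003]
neck [0.3911 0.3398 0.15  ] [0.0004 0.0004]
neck at z.151 [0.3914 0.3396 0.151 ] [0.3904 0.34   0.151 ]
slA -13.103828375924175 0.03236015375120106 [0.3919 0.3391 0.18  ]
pothandle 59.76155524228019 0.1700515756644134 [0.3912 0.3396 0.1183]
dish [0.3996 0.1706 0.026 ]
lid [ 0.4302 -0.0101  0.012 ]
0 [358 156  16  35 409] ((365.8362121582031, 173.00137329101562), (12.670588493347168, 40.26512908935547), 172.27044677734375) [0.4272 0.3476 0.026 ]
0 [ 212  172   59   57 2626] ((241.0642852783203, 199.65817260742188), (55.212005615234375, 58.67955017089844), 114.6738510131836) [0.3991 0.1709 0.026 ]
1 [272  91  20  42 565] ((281.8426513671875, 111.36526489257812), (14.152244567871094, 51.95854949951172), 169.9548797607422) [0.3865 0.3226 0.026 ]
1 [ 145  133   65   64 3280] ((176.9333038330078, 164.40003967285156), (60.63325119018555, 66.95268249511719), 126.7873306274414) [0.3992 0.1713 0.026 ]
```

```bash
python3 - <<'E'
from h import *
go((.3917,.3393,.27),167);go((.3917,.3393,.226),167)
E
```

```text
shift cm [ 6.2  -2.88 10.13] w [ 0.001  0.001 -0.138] rows 2.9 | tcp [0.4598 0.344  0.3713] xang 159.09 t 1.6833
shift cm [ 6.2  -2.88 14.53] w [ 0.001  0.001 -0.138] rows 3.9 | tcp [0.4598 0.344  0.3713] xang 159.09 t 1.6833
```

Request:
play_rows([
  [[1,6.2,-2.88,5,0,0,-0.138],[1,6.2,-2.88,8,0,0,-0.138],[1,6.2,-2.88,10,0,0,-0.138],[1,6.2,-2.88,10,0,0,-0.138],[1,6.2,-2.88,12,0,0,-0.138],[1,6.2,-2.88,13.5,0,0,-0.138],[1,6.2,-2.88,14.5,0,0,-0.138],[1,6.2,-2.88,14.5,0,0,-0.138],[1,6.2,-2.88,14.5,0,0,-0.138]],
])

```text
clock: 2.43
tcp_pos: [0.3938, 0.3395, 0.2273]
orientation: [0.357, 3.119, 0.002]
wrist_force: [-0.4, -0.1, 0.3]
grip_width: 0.0885
grip_force: 0.0
```

Request:
play_rows([
  [[-1,0,0,0,0,0,0],[-1,0,0,0,0,0,0],[-1,0,0,0,0,0,0],[-1,0,0,0,0,0,0],[-1,0,0,0,0,0,0],[-1,0,0,0,0,0,0],[-1,0,0,0,0,0,0],[-1,0,0,0,0,0,0]],
])

```text
clock: 3.1
tcp_pos: [0.3928, 0.3391, 0.2252]
orientation: [-0.357, -3.121, 0.0]
wrist_force: [-0.4, -0.2, -0.6]
grip_width: 0.0368
grip_force: 0.0
```

Request:
play_rows([
  [[-1,0,0,0,0,0,0],[-1,0,0,0,0,0,0],[-1,0,0,0,0,0,0],[-1,0,0,0,0,0,0],[-1,0,0,0,0,0,0],[-1,0,0,0,0,0,0]],
])

```text
clock: 3.6
tcp_pos: [0.3928, 0.3391, 0.2252]
orientation: [-0.357, -3.121, 0.0]
wrist_force: [0.1, -0.2, -1.0]
grip_width: 0.0116
grip_force: 30.0
```

Request:
play_rows([
  [[-1,0,0,-2,0,0,0],[-1,0,0,-4,0,0,0],[-1,0,0,-7,0,0,0],[-1,0,0,-7,0,0,0],[-1,0,0,-7,0,0,0]],
])

```text
clock: 4.02
tcp_pos: [0.3929, 0.3392, 0.2962]
orientation: [0.357, 3.119, 0.002]
wrist_force: [-0.6, -0.4, -1.4]
grip_width: 0.0115
grip_force: 30.0
```

```bash
python3 - <<'E'
from h import *
go((.3992,.171,.295),167);go((.3992,.171,.116),167)
E
```

```text
shift cm [ -4.41 -16.25   0.1 ] w [ 0.002  0.002 -0.001] rows 4.0 | tcp [0.3929 0.3392 0.2962] xang 166.95 t 4.0167
shift cm [ -4.37 -16.28  18.  ] w [ 0.002  0.002 -0.001] rows 5.9 | tcp [0.3929 0.3392 0.2962] xang 166.95 t 4.0167
```

Request:
play_rows([
  [[-1,-1.1,-4,0,0,0,0],[-1,-2.2,-8,0,0,0,0],[-1,-3.3,-12,0,0,0,0],[-1,-4.4,-16.25,2,0,0,0],[-1,-4.4,-16.25,5,0,0,0],[-1,-4.4,-16.25,9,0,0,0],[-1,-4.4,-16.25,13,0,0,0],[-1,-4.4,-16.25,16,0,0,0],[-1,-4.4,-16.25,17,0,0,0],[-1,-4.4,-16.25,17,0,0,0]],
])

```text
clock: 4.85
tcp_pos: [0.3973, 0.1705, 0.1222]
orientation: [-0.357, -3.114, 0.003]
wrist_force: [-0.6, 0.1, -0.5]
grip_width: 0.0113
grip_force: 30.0
```

Request:
play_rows([
  [[-1,0,0,0.5,0,0,0],[-1,0,0,1.0,0,0,0],[-1,0,0,1.15,0,0,0],[-1,0,0,1.15,0,0,0],[-1,0,0,1.15,0,0,0]],
])

```text
clock: 5.27
tcp_pos: [0.3993, 0.1709, 0.1148]
orientation: [0.356, 3.119, 0.0]
wrist_force: [-2.1, -1.5, 7.0]
grip_width: 0.0115
grip_force: 30.0
```

Request:
play_rows([
  [[1,0,0,0,0,0,0],[1,0,0,0,0,0,0],[1,0,0,0,0,0,0],[1,0,0,0,0,0,0],[1,0,0,-3,0,0,0],[1,0,0,-7,0,0,0],[1,0,0,-11,0,0,0],[1,0,0,-15,0,0,0],[1,0,0,-19,0,0,0],[1,0,0,-23,0,0,0]],
])

```text
clock: 6.1
tcp_pos: [0.3982, 0.1708, 0.346]
orientation: [0.357, 3.121, 0.0]
wrist_force: [0.8, -0.1, 0.4]
grip_width: 0.076
grip_force: 0.0
```

```bash
python3 - <<'E'
from h import *
go((.36,.25,.40),167); go((.3915,.3395,.30),59.8)
E
```

```text
shift cm [ 5.51  6.85 -5.4 ] w [ 0.     0.    -0.001] rows 2.5 | tcp [0.3982 0.1708 0.346 ] xang 166.96 t 6.1
shift cm [ 4.46 16.28  4.6 ] w [0.001 0.    1.87 ] rows 15.0 | tcp [0.3982 0.1708 0.346 ] xang 166.96 t 6.1
```

Request:
play_rows([
  [[1,1,4,0,0,0,0.2],[1,2,8,0,0,0,0.4],[1,3,12,0,0,0,0.6],[1,4.46,16.28,4,0,0,0.8],[1,4.46,16.28,4.6,0,0,1.0],[1,4.46,16.28,4.6,0,0,1.2],[1,4.46,16.28,4.6,0,0,1.4],[1,4.46,16.28,4.6,0,0,1.6],[1,4.46,16.28,4.6,0,0,1.87],[1,4.46,16.28,4.6,0,0,1.87]],
])

```text
clock: 6.93
tcp_pos: [0.3921, 0.3396, 0.2975]
orientation: [-2.047, -2.383, 0.001]
wrist_force: [-0.1, -0.0, -0.2]
grip_width: 0.0881
grip_force: 0.0
```

Request:
play_rows([
  [[1,0,0,0,0,0,0.01],[1,0,0,0,0,0,0.01],[1,0,0,0,0,0,0.01],[1,0,0,0,0,0,0.01],[1,0,0,0,0,0,0.01],[1,0,0,0,0,0,0.01]],
])

```text
clock: 7.43
tcp_pos: [0.3923, 0.3395, 0.2977]
orientation: [-2.051, -2.38, 0.0]
wrist_force: [0.2, -0.2, -0.1]
grip_width: 0.0884
grip_force: 0.0
```

```bash
python3 - <<'E'
from h import *
s=arm.sense(); go((.3914,.3396,.25),59.8); go((.3914,.3396,.189),59.8)
f=imaging.grab_frame("wrist"); a=f["img"]; u,v=proj(f,(.3914,.3396,.151),s); print(u,v)
cv2.imwrite("pics/w3.png",cv2.resize(a[0:300,120:520],(800,600))[:,:,::-1])
E
```

```text
shift cm [ 0.02 -0.09  4.77] w [-0.     0.     0.675] rows 5.4 | tcp [0.3923 0.3395 0.2977] xang 98.5 t 7.4333
shift cm [ 0.02 -0.09 10.87] w [-0.     0.     0.675] rows 5.4 | tcp [0.3923 0.3395 0.2977] xang 98.5 t 7.4333
318.08773513497323 203.13508727169224
```

View pics/w3.png

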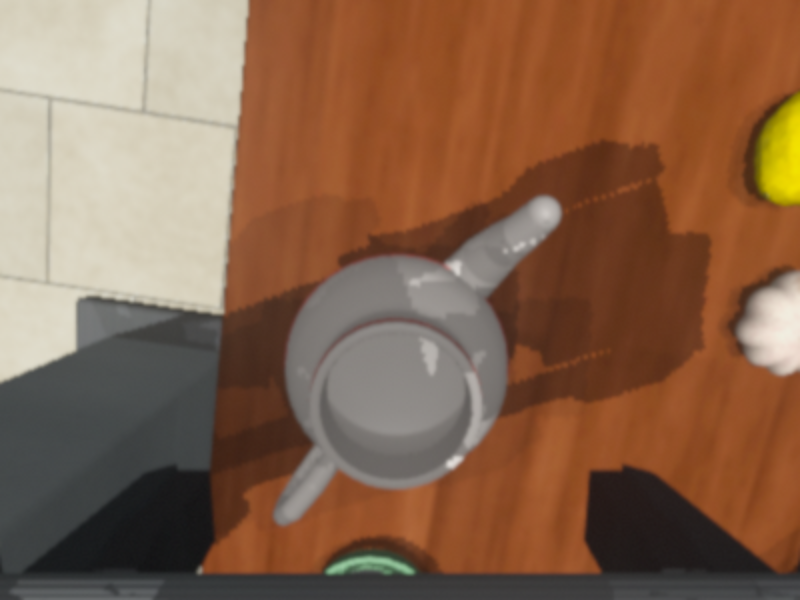

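The neck centre at crop (396,403), i.e. image (318,201), matches the prediction of (318,203). I'll turn and descend.

Request:
play_rows([
  [[1,0,0,0,0,0,0.12],[1,0,0,0,0,0,0.24],[1,0,0,0,0,0,0.36],[1,0,0,0,0,0,0.48],[1,0,-0.1,2,0,0,0.6],[1,0,-0.1,4,0,0,0.675],[1,0,-0.1,4.8,0,0,0.675],[1,0,-0.1,7,0,0,0.675],[1,0,-0.1,9,0,0,0.675],[1,0,-0.1,10.85,0,0,0.675]],
])

```text
clock: 8.32
tcp_pos: [0.3913, 0.3394, 0.1886]
orientation: [2.721, 1.57, 0.0]
wrist_force: [0.1, 0.3, -1.2]
grip_width: 0.088
grip_force: 0.0
```

Request:
play_rows([
  [[-1,0,0,0,0,0,0],[-1,0,0,0,0,0,0],[-1,0,0,0,0,0,0],[-1,0,0,0,0,0,0],[-1,0,0,0,0,0,0],[-1,0,0,0,0,0,0],[-1,0,0,0,0,0,0],[-1,0,0,0,0,0,0]],
])

```text
clock: 8.98
tcp_pos: [0.3916, 0.3397, 0.1903]
orientation: [-2.724, -1.566, -0.004]
wrist_force: [-0.7, -0.2, 6.8]
grip_width: 0.0634
grip_force: 30.0
```

Request:
play_rows([
  [[-1,0,0,-0.5,0,0,0],[-1,0,0,-1.5,0,0,0],[-1,0,0,-3,0,0,0],[-1,0,0,-5,0,0,0],[-1,0,0,-7,0,0,0],[-1,0,0,-9,0,0,0],[-1,0,0,-11,0,0,0],[-1,0,0,-12,0,0,0],[-1,0,0,-12,0,0,0],[-1,0,0,-12,0,0,0]],
])

```text
clock: 9.82
tcp_pos: [0.391, 0.3393, 0.3089]
orientation: [2.724, 1.565, -0.001]
wrist_force: [0.1, -1.2, -4.2]
grip_width: 0.0631
grip_force: 30.0
```

```bash
python3 - <<'E'
from h import *
import pickle
go((.39,.05,.31),100)
f=imaging.grab_frame("wrist");g=imaging.grab_frame("side")
a=cv2.resize(g["img"][120:270,200:400],(400,300)); b=cv2.resize(f["img"],(480,300)); cv2.imwrite("pics/l1.png",np.hstack([a,cv2.resize(b,(400,300))])[:,:,::-1])
E
```

```text
shift cm [-25.05  14.47  -0.1 ] w [-0.     0.    -0.702] rows 6.9 | tcp [0.391  0.3393 0.3089] xang 59.77 t 9.8167
```

View pics/l1.png

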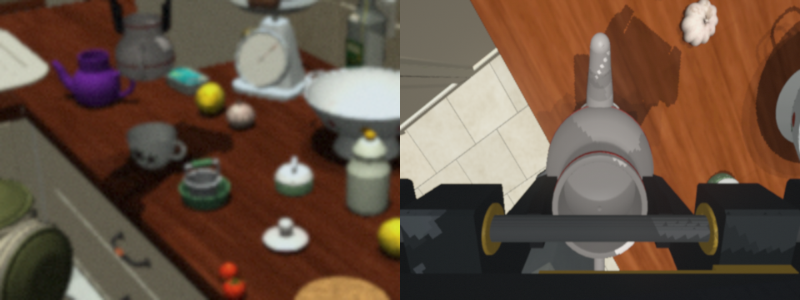

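The pot is lifted level, the cup still stands, and the strainer sits in the dish. Now I'll carry the pot towards the trivet.

Request:
play_rows([
  [[-1,-1.5,0.9,0,0,0,-0.05],[-1,-4,2.3,0,0,0,-0.12],[-1,-7,4,0,0,0,-0.2],[-1,-10,5.8,0,0,0,-0.28],[-1,-13,7.5,0,0,0,-0.36],[-1,-16,9.2,0,0,0,-0.44],[-1,-19,11,0,0,0,-0.52],[-1,-22,12.7,0,0,0,-0.6],[-1,-24,13.9,0,0,0,-0.66],[-1,-25,14.5,0,0,0,-0.7]],
])

```text
clock: 10.75
tcp_pos: [0.3903, 0.0481, 0.3084]
orientation: [-2.021, -2.404, 0.002]
wrist_force: [1.1, 1.3, -3.0]
grip_width: 0.063
grip_force: 30.0
```

```bash
python3 - <<'E'
from h import *
go((.402,-.193,.31),140)
E
```

```text
shift cm [-23.95  -3.    -0.15] w [-0.002 -0.001 -0.7  ] rows 5.8 | tcp [0.3903 0.0481 0.3084] xang 99.91 t 10.75
```

```bash
python3 - <<'E'
from h import *
from scipy.optimize import least_squares
F={n:imaging.grab_frame(n) for n in("scene","side")}
cv2.imwrite("pics/b.png",np.vstack([cv2.resize(F["scene"]["img"][140:290,280:480],(400,300)),cv2.resize(F["side"]["img"][220:370,300:500],(400,300))])[:,:,::-1])
im=F["side"]["img"]; h=cv2.cvtColor(im,cv2.COLOR_RGB2HSV)
t=np.linspace(0,2*np.pi,200)
def fit(f,mask,seed,r,z):
    n,l,st,c=cv2.connectedComponentsWithStats(mask); k=l[seed[1],seed[0]]; print(k,st[k])
    cn=max(cv2.findContours((l==k).astype(np.uint8),cv2.RETR_EXTERNAL,cv2.CHAIN_APPROX_NONE)[0],key=len)[:,0]
    e=cv2.fitEllipse(cn); 
    P=np.array([onz(f,q,z) for q in cn])[:,:2]
    s=least_squares(lambda x:np.hypot(*(P-x[:2]).T)-x[2],[*onz(f,e[0],z)[:2],r],loss="soft_l1",f_scale=.002); print(onz(f,e[0],z),s.x,np.sqrt(np.mean(s.fun**2)))
print(h[273,371],h[313,403],h[290,371])
fit(F["side"],cv2.inRange(h,(8,60,110),(25,190,255)),(371,273),.065,.009)
fit(F["side"],cv2.inRange(h,(0,0,130),(179,60,255)),(403,313),.0725,.017)
hs=cv2.cvtColor(F["scene"]["img"],cv2.COLOR_RGB2HSV)
fit(F["scene"],cv2.inRange(hs,(0,0,130),(179,60,255)),(447,189),.0725,.017)
E
```

```text
[ 17 146 188] [101  12 233] [ 10 189  73]
292 [ 346  258   50   31 1198]
[ 0.4015 -0.1934  0.009 ] [ 0.4032 -0.1907  0.0646] 0.0011224131643580246
164 [ 371  291   65   44 2194]
[ 0.3641 -0.3617  0.017 ] [ 0.3665 -0.3578  0.0723] 0.0008545781738614033
430 [425 179  38  23 671]
[ 0.3629 -0.354   0.017 ] [ 0.3652 -0.3552  0.0722] 0.0016618487181867226
```

View pics/b.png

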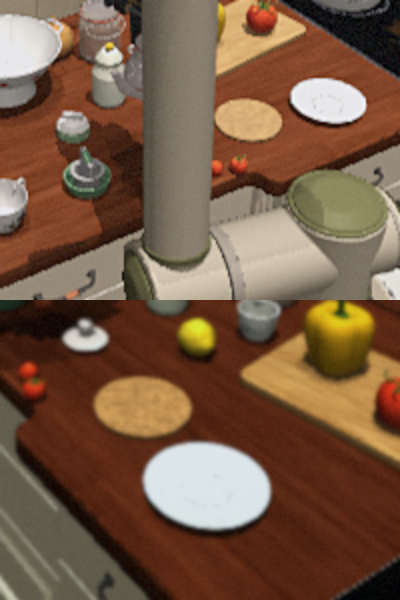

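Trivet is at (0.403,-0.191) and saucer at (0.366,-0.357). The fitted radii match the text, and both crops show the two clearly. I'll carry on.

Request:
play_rows([
  [[-1,-1.5,-0.2,0,0,0,-0.05],[-1,-4,-0.5,0,0,0,-0.12],[-1,-7,-0.9,0,0,0,-0.2],[-1,-10,-1.3,0,0,0,-0.28],[-1,-13,-1.7,0,0,0,-0.36],[-1,-16,-2.1,0,0,0,-0.44],[-1,-19,-2.5,0,0,0,-0.52],[-1,-21.5,-2.8,0,0,0,-0.6],[-1,-23,-3.0,0,0,0,-0.66],[-1,-23.8,-3.1,0,0,0,-0.7]],
])

```text
clock: 11.68
tcp_pos: [0.4013, -0.1904, 0.3084]
orientation: [-1.073, -2.951, -0.001]
wrist_force: [-0.5, 1.5, -3.7]
grip_width: 0.0632
grip_force: 30.0
```

Request:
play_rows([
  [[-1,0,0,1.5,0,0,0],[-1,0,0,4,0,0,0],[-1,0,0,7,0,0,0],[-1,0,0,9.5,0,0,0],[-1,0,0,11.5,0,0,0],[-1,0,0,13,0,0,0],[-1,0,0,13.5,0,0,0],[-1,0,0,13.5,0,0,0]],
])

```text
clock: 12.35
tcp_pos: [0.401, -0.1885, 0.1731]
orientation: [-1.074, -2.949, -0.002]
wrist_force: [-0.0, -0.7, -3.6]
grip_width: 0.0632
grip_force: 30.0
```

```bash
python3 - <<'E'
from h import *
go((.403,-.191,.148),140)
E
```

```text
shift cm [-0.33 -0.06  2.51] w [ 0.    -0.003 -0.   ] rows 0.6 | tcp [ 0.401  -0.1885  0.1731] xang 139.98 t 12.35
```

Request:
play_rows([
  [[-1,-0.33,0,0.7,0,0,0],[-1,-0.33,0,1.4,0,0,0],[-1,-0.33,0,1.9,0,0,0],[-1,-0.33,0,2.2,0,0,0],[-1,-0.33,0,2.3,0,0,0],[-1,-0.33,0,2.4,0,0,0],[-1,-0.33,0,2.4,0,0,0]],
])

```text
clock: 12.93
tcp_pos: [0.4035, -0.1916, 0.1503]
orientation: [1.075, 2.952, -0.0]
wrist_force: [-0.4, 0.1, -2.7]
grip_width: 0.0634
grip_force: 30.0
```

Request:
play_rows([
  [[-1,0,0,0.1,0,0,0],[-1,0,0,0.2,0,0,0],[-1,0,0,0.25,0,0,0],[-1,0,0,0.25,0,0,0]],
])

```text
clock: 13.27
tcp_pos: [0.4038, -0.1918, 0.149]
orientation: [1.074, 2.95, -0.002]
wrist_force: [-3.8, 1.4, 11.6]
grip_width: 0.0633
grip_force: 30.0
```

Request:
play_rows([
  [[1,0,0,-0.1,0,0,0],[1,0,0,-0.1,0,0,0],[1,0,0,-0.1,0,0,0],[1,0,0,-0.1,0,0,0],[1,0,0,-1,0,0,0],[1,0,0,-3,0,0,0],[1,0,0,-6,0,0,0],[1,0,0,-9.5,0,0,0],[1,0,0,-13,0,0,0],[1,0,0,-17,0,0,0]],
])

```text
clock: 14.1
tcp_pos: [0.403, -0.1911, 0.3189]
orientation: [-1.075, -2.95, -0.001]
wrist_force: [0.0, -0.2, 0.6]
grip_width: 0.0881
grip_force: 0.0
```

```bash
python3 - <<'E'
from h import *
go((.42,-.03,.32),139.8)
E
```

```text
shift cm [ 9.06 13.43 -0.1 ] w [ 0.    -0.002  0.003] rows 3.9 | tcp [ 0.403  -0.1911  0.3189] xang 139.98 t 14.1
```

```bash
python3 - <<'E'
from h import *
import pickle
s=arm.sense(); f=imaging.grab_frame("wrist"); pickle.dump((s,f),open("p1.pkl","wb"))
E
```

Request:
play_rows([
  [[1,9,13.4,0,0,0,0],[1,9,13.4,0,0,0,0],[1,9,13.4,0,0,0,0],[1,9,13.4,0,0,0,0],[1,9,13.4,0,0,0,0],[1,9,13.4,0,0,0,0],[1,9,13.4,0,0,0,0],[1,9,13.4,0,0,0,0]],
])

```text
clock: 14.82
tcp_pos: [0.4208, -0.0321, 0.3176]
orientation: [-1.077, -2.951, 0.0]
wrist_force: [0.2, -0.2, 0.0]
grip_width: 0.0883
grip_force: 0.0
```

```bash
python3 - <<'E'
from h import *
import pickle
s=arm.sense(); f=imaging.grab_frame("wrist"); pickle.dump((s,f),open("l1.pkl","wb")); print(s["tcp_pos"],s["joint_vel"])
u,v=proj(f,(.430,-.012,.03),s); print(u,v)
u0,v0=int(u)-50,int(v)-38; print(u0,v0)
a=cv2.resize(f["img"][v0:v0+75,u0:u0+100],(400,300),interpolation=cv2.INTER_CUBIC)
s,f=pickle.load(open("p1.pkl","rb")); u,v=proj(f,(.403,-.191,.109),s); print(u,v); u0,v0=int(u)-50,int(v)-38; print(u0,v0)
b=cv2.resize(f["img"][v0:v0+75,u0:u0+100],(400,300),interpolation=cv2.INTER_CUBIC)
cv2.imwrite("pics/lp.png",np.hstack([a,b])[:,:,::-1])
E
```

```text
[ 0.4208 -0.0321  0.3176] [-0.0099 -0.0001 -0.0001  0.0025  0.0011  0.0019]
338.6465815691608 162.99142597884827
288 124
319.5767240916612 183.98871106800527
269 145
```

View pics/lp.png

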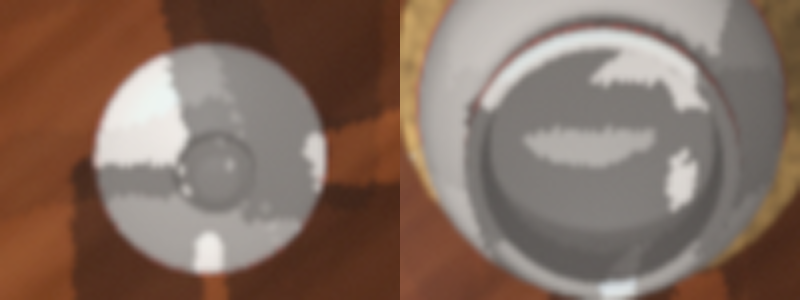

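Lid disc centre is at crop (210,158) and its knob at (216,171). The pot rim on the trivet is centred at about crop (204,161).

```bash
python3 - <<'E'
from h import *
import pickle
s,f=pickle.load(open("l1.pkl","rb"))
print("disc",onz(f,(340.5,163.5),.009,s),"knob",onz(f,(342,166.8),.032,s))
for z in (.02,.03,.04): print(z,onz(f,(342,166.8),z,s))
g=imaging.grab_frame("side"); k=(343.2,232)  # knob centre in side (crop 368,277 /3)
k=(220+368/3,140+277/3); print("tri knob",tri(ray(f,(342,166.8),s),ray(g,k)))
s,f=pickle.load(open("p1.pkl","rb")); print("pot",onz(f,(320,185.4),.109,s), onz(f,(320,185.4),.106,s))
go((.4277,-.0135,.14),140)
E
```

```text
disc [ 0.4353 -0.012   0.009 ] knob [ 0.4354 -0.0117  0.032 ]
0.02 [ 0.4375 -0.0125  0.02  ]
0.03 [ 0.4357 -0.0119  0.03  ]
0.04 [ 0.4339 -0.0112  0.04  ]
tri knob (array([ 0.436 , -0.012 ,  0.0293]), [np.float64(0.0001449473649678203), np.float64(0.0001449473649678547)])
pot [ 0.4042 -0.1915  0.109 ] [ 0.4048 -0.192   0.106 ]
shift cm [ 0.67  1.88 17.76] w [-0.    -0.    -0.002] rows 4.3 | tcp [ 0.4208 -0.0321  0.3176] xang 139.86 t 14.9167
```

Request:
play_rows([
  [[1,0.2,2.5,3,0,0,0],[1,0.2,2.5,7,0,0,0],[1,0.2,2.5,11,0,0,0],[1,0.2,2.5,15,0,0,0],[1,0.2,2.5,18,0,0,0],[1,0.2,2.5,20.5,0,0,0],[1,0.2,2.5,22,0,0,0],[1,0.2,2.5,22.5,0,0,0],[1,0.2,2.5,22.5,0,0,0]],
])

```text
clock: 15.67
tcp_pos: [0.4351, -0.0113, 0.0919]
orientation: [-1.076, -2.949, 0.0]
wrist_force: [0.1, 0.1, -0.1]
grip_width: 0.0881
grip_force: 0.0
```

```bash
python3 - <<'E'
from h import *
go((.4353,-.012,.086),140)
E
```

```text
shift cm [-0.06 -0.04  0.59] w [-0.001 -0.002 -0.002] rows 0.1 | tcp [ 0.4351 -0.0113  0.0919] xang 139.9 t 15.6667
```

Request:
play_rows([
  [[1,-0.06,-0.04,0.6,0,0,0],[0,-0.06,-0.04,0.6,0,0,0],[-1,-0.06,-0.04,0.6,0,0,0],[-1,-0.06,-0.04,0.6,0,0,0],[-1,-0.06,-0.04,0.6,0,0,0],[-1,-0.06,-0.04,0.6,0,0,0],[-1,-0.06,-0.04,0.6,0,0,0],[-1,-0.06,-0.04,0.6,0,0,0],[-1,-0.06,-0.04,0.6,0,0,0],[-1,-0.06,-0.04,0.6,0,0,0]],
])

```text
clock: 16.5
tcp_pos: [0.4355, -0.0113, 0.0868]
orientation: [1.075, 2.952, 0.0]
wrist_force: [-0.1, 0.3, -0.7]
grip_width: 0.03
grip_force: 0.0
```

Request:
play_rows([
  [[-1,0,0,0,0,0,0],[-1,0,0,0,0,0,0],[-1,0,0,0,0,0,0],[-1,0,0,0,0,0,0]],
])

```text
clock: 16.83
tcp_pos: [0.4354, -0.0113, 0.0867]
orientation: [-1.075, -2.952, -0.0]
wrist_force: [-0.2, -0.0, -0.3]
grip_width: 0.0206
grip_force: 30.0
```

The width is 20.6 mm on a 23 mm knob, so the pads hold above its widest part. I'll reopen a little and grip lower.

Request:
play_rows([
  [[-0.2,0,0,0,0,0,0],[-0.2,0,0,0,0,0,0],[-0.2,0,0,0,0,0,0],[-0.2,0,0,0.2,0,0,0],[-0.2,0,0,0.4,0,0,0],[-0.2,0,0,0.45,0,0,0],[-0.2,0,0,0.45,0,0,0]],
])

```text
clock: 17.42
tcp_pos: [0.4354, -0.0113, 0.082]
orientation: [-1.075, -2.951, 0.0]
wrist_force: [-0.3, 0.1, 0.8]
grip_width: 0.0353
grip_force: 0.0
```

Request:
play_rows([
  [[-1,0,0,0,0,0,0],[-1,0,0,0,0,0,0],[-1,0,0,0,0,0,0],[-1,0,0,0,0,0,0],[-1,0,0,0,0,0,0],[-1,0,0,0,0,0,0]],
])

```text
clock: 17.92
tcp_pos: [0.4355, -0.0113, 0.0823]
orientation: [1.075, 2.952, 0.0]
wrist_force: [0.2, 0.6, -0.1]
grip_width: 0.0207
grip_force: 30.0
```

Request:
play_rows([
  [[-1,0,0,-1,0,0,0],[-1,0,0,-3,0,0,0],[-1,0,0,-6,0,0,0],[-1,0,0,-9,0,0,0],[-1,0,0,-12,0,0,0],[-1,0,0,-15,0,0,0],[-1,0,0,-17,0,0,0],[-1,0,0,-18,0,0,0],[-1,0,0,-18,0,0,0]],
])

```text
clock: 18.67
tcp_pos: [0.4359, -0.0113, 0.2642]
orientation: [1.073, 2.948, 0.0]
wrist_force: [0.2, -0.6, -0.4]
grip_width: 0.0208
grip_force: 30.0
```

```bash
python3 - <<'E'
from h import *
print(arm.sense()["grip_width"]);go((.4044,-.1910,.262),140)
f=imaging.grab_frame("wrist"); cv2.imwrite("pics/w4.png",cv2.resize(f["img"][190:350,200:440],(600,400),interpolation=cv2.INTER_CUBIC)[:,:,::-1])
E
```

```text
0.020793482661001908
shift cm [ -9.14 -15.78   0.23] w [ 0.002  0.004 -0.   ] rows 4.4 | tcp [ 0.4359 -0.0113  0.2642] xang 139.99 t 18.6667
```

View pics/w4.png

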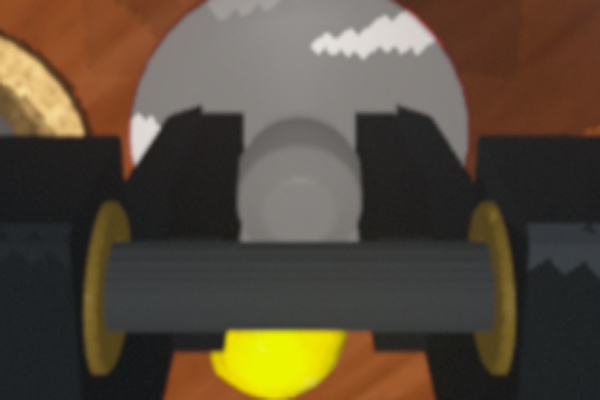

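The lid is held centred between the fingers at crop (300,200) and looks level. I'll move it over the pot.

Request:
play_rows([
  [[-1,-1,-1.8,0,0,0,0],[-1,-3,-5,0,0,0,0],[-1,-5,-8.6,0,0,0,0],[-1,-7,-12,0,0,0,0],[-1,-8.5,-14.6,0,0,0,0],[-1,-9.15,-15.8,0.3,0,0,0],[-1,-9.15,-15.8,1.5,0,0,0],[-1,-9.15,-15.8,3.5,0,0,0],[-1,-9.15,-15.8,5,0,0,0],[-1,-9.15,-15.8,5,0,0,0]],
])

```text
clock: 19.55
tcp_pos: [0.4027, -0.1904, 0.2088]
orientation: [-1.073, -2.945, -0.004]
wrist_force: [0.8, 0.3, -1.3]
grip_width: 0.0208
grip_force: 30.0
```

```bash
python3 - <<'E'
from h import *
go((.4044,-.1910,.184),140)
E
```

```text
shift cm [-0.19  0.06  2.48] w [ 0.    -0.007 -0.001] rows 0.6 | tcp [ 0.4027 -0.1904  0.2088] xang 139.95 t 19.55
```

Request:
play_rows([
  [[-1,0,0,0,0,0,0],[-1,0,0,0,0,0,0],[-1,0,0,0,0,0,0]],
])

```text
clock: 19.8
tcp_pos: [0.4042, -0.1912, 0.2128]
orientation: [1.074, 2.951, -0.001]
wrist_force: [-0.4, 0.2, 0.1]
grip_width: 0.0207
grip_force: 30.0
```

```bash
python3 - <<'E'
from h import *
go((.4044,-.1910,.184),140)
E
```

```text
shift cm [-0.    0.03  2.88] w [-0.     0.001 -0.   ] rows 0.7 | tcp [ 0.4042 -0.1912  0.2128] xang 139.99 t 19.8
```

Request:
play_rows([
  [[-1,0,0,0.6,0,0,0],[-1,0,0,1.2,0,0,0],[-1,0,0,1.6,0,0,0],[-1,0,0,1.9,0,0,0],[-1,0,0,2.2,0,0,0],[-1,0,0,2.4,0,0,0],[-1,0,0,2.6,0,0,0],[-1,0,0,2.7,0,0,0],[-1,0,0,2.7,0,0,0]],
])

```text
clock: 20.55
tcp_pos: [0.4039, -0.1911, 0.1851]
orientation: [-1.075, -2.952, -0.0]
wrist_force: [-0.0, 0.2, -1.1]
grip_width: 0.0211
grip_force: 30.0
```

Request:
play_rows([
  [[-1,0,0,0.1,0,0,0],[-1,0,0,0.2,0,0,0],[-1,0,0,0.2,0,0,0]],
])

```text
clock: 20.8
tcp_pos: [0.4042, -0.1913, 0.1841]
orientation: [1.074, 2.951, -0.001]
wrist_force: [-1.9, 1.4, 8.2]
grip_width: 0.021
grip_force: 30.0
```

Seated, with 8 N upward contact. I'll release and rise.

Request:
play_rows([
  [[0,0,0,-0.1,0,0,0],[0,0,0,-0.1,0,0,0],[0,0,0,-0.1,0,0,0],[0,0,0,-0.1,0,0,0],[0,0,0,-0.1,0,0,0],[0,0,0,-2,0,0,0],[0,0,0,-5,0,0,0],[0,0,0,-9,0,0,0],[0,0,0,-13,0,0,0],[0,0,0,-16,0,0,0]],
])

```text
clock: 21.63
tcp_pos: [0.4038, -0.191, 0.3464]
orientation: [1.074, 2.95, -0.001]
wrist_force: [0.6, -0.2, 0.5]
grip_width: 0.0442
grip_force: 0.0
```

```bash
python3 - <<'E'
from h import *
import pickle
s=arm.sense(); f=imaging.grab_frame("wrist"); g=imaging.grab_frame("side"); print(proj(f,(.404,-.191,.12),s),proj(g,(.404,-.191,.12)))
b=cv2.resize(f["img"][120:270,220:420],(400,300),interpolation=cv2.INTER_CUBIC)
u,v=map(int,proj(g,(.404,-.191,.07)))
a=cv2.resize(g["img"][v-60:v+60,u-80:u+80],(400,300),interpolation=cv2.INTER_CUBIC)
cv2.imwrite("pics/ll.png",np.hstack([a,b])[:,:,::-1])
go((.36,.25,.36),100)
E
```

```text
[319.5902 179.2683] [372.2536 236.3684]
shift cm [31.8  30.96 -1.54] w [0.003 0.009 0.698] rows 10.6 | tcp [ 0.4046 -0.1916  0.3476] xang 139.99 t 21.7333
```

View pics/ll.png

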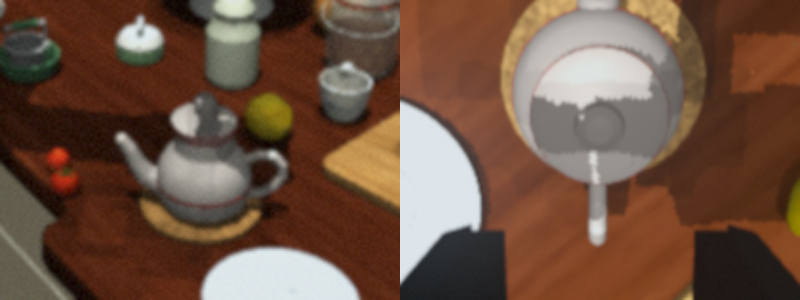

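Side view: the pot stands level on the trivet with its lid on, and the wrist view shows the lid centred at (600,120). Next I'll go to the cup.

```bash
python3 - <<'E'
from h import *
import pickle
go((.366,.325,.32),29.5)
s,f=pickle.load(open("w1.pkl","rb"))
for uv in [(550,95),(565,145),(590,45),(640,100)]: print(onz(f,uv,.07,s))
E
```

```text
shift cm [36.2  37.09  2.42] w [0.009 0.006 1.928] rows 15.4 | tcp [ 0.4046 -0.1916  0.3476] xang 139.99 t 21.7333
[0.4077 0.5775 0.07  ]
[0.4726 0.583  0.07  ]
[0.3702 0.6304 0.07  ]
[0.452  0.6751 0.07  ]
```

Purple pot is far away at y of at least 0.57, so it isn't in the way.

Request:
play_rows([
  [[1,4,4,0,0,0,0.12],[1,7,7,0,0,0,0.24],[1,10,10,0,0,0,0.36],[1,13,13,0,0,0,0.48],[1,16,16,0,0,0,0.6],[1,19,19,0,0,0,0.72],[1,22,22,0,0,0,0.84],[1,25,25,0,0,0,0.96],[1,28,28,0,0,0,1.08],[1,31,31,0,0,0,1.2]],
])

```text
clock: 22.57
tcp_pos: [0.3744, 0.1546, 0.3423]
orientation: [-2.395, -2.032, 0.002]
wrist_force: [0.1, 0.4, 0.6]
grip_width: 0.0882
grip_force: 0.0
```

```bash
python3 - <<'E'
from h import *
go((.366,.325,.32),29.5)
E
```

```text
shift cm [16.67 -3.61  2.23] w [-0.001  0.001  0.892] rows 7.1 | tcp [0.3744 0.1546 0.3423] xang 80.61 t 22.5667
```

Request:
play_rows([
  [[1,3,-0.6,0.5,0,0,0.12],[1,6,-1.3,1,0,0,0.24],[1,9,-2,1.5,0,0,0.36],[1,12,-2.6,2,0,0,0.48],[1,15,-3.2,2,0,0,0.6],[1,16.6,-3.6,2,0,0,0.72],[1,16.6,-3.6,2,0,0,0.84],[1,16.6,-3.6,2,0,0,0.89],[1,16.6,-3.6,2,0,0,0.89],[1,16.6,-3.6,2,0,0,0.89]],
])

```text
clock: 23.4
tcp_pos: [0.3657, 0.3226, 0.3224]
orientation: [3.034, 0.814, -0.002]
wrist_force: [0.2, 0.1, -0.4]
grip_width: 0.0881
grip_force: 0.0
```

```bash
cat > cup.py <<'E'
from h import *
from scipy.optimize import least_squares
s=arm.sense(); f=imaging.grab_frame("wrist")
c0=np.array([.3915,.3395]); h=cv2.cvtColor(f["img"],cv2.COLOR_RGB2HSV)
# rectify to world plane z=.058: 0.5 mm/px, 160 mm square about c0
N=400; g=np.linspace(-.1,.1,N); Y,X=np.meshgrid(g,g,indexing="ij")
K=np.array([proj(f,(c0[0]+x,c0[1]+y,.058),s) for x,y in zip(X.ravel(),Y.ravel())]).reshape(N,N,2).astype(np.float32)
im=cv2.remap(f["img"],K[...,0],K[...,1],cv2.INTER_LINEAR); hs=cv2.cvtColor(im,cv2.COLOR_RGB2HSV)
m=((hs[...,1]<70)&(hs[...,2]>55)).astype(np.uint8); cv2.imwrite("pics/cupm.png",m*255)
n,l,st,ce=cv2.connectedComponentsWithStats(m); k=1+np.argmax(st[1:,4]); print(st[k],ce[k])
b=(l==k); q=np.argwhere(b)
for r in range(0,N,16): print("".join("#" if b[r,c] else "." for c in range(0,N,8)))
# flip: rows=y (down=+y), cols=x
best=max(((np.count_nonzero(b&((X-x)**2+(Y-y)**2<.044**2))-0,x,y) for x in np.arange(-.02,.02,.001) for y in np.arange(-.02,.02,.001)))
cn=max(cv2.findContours(b.astype(np.uint8),cv2.RETR_EXTERNAL,cv2.CHAIN_APPROX_NONE)[0],key=len)[:,0]
P=np.stack([g[cn[:,0]],g[cn[:,1]]],1); P=P[np.hypot(*(P-np.array(best[1:])).T)<.05]
r=least_squares(lambda x:np.hypot(*(P-x[:2]).T)-x[2],[best[1],best[2],.044],loss="cauchy",f_scale=.001).x
print("rim",c0+r[:2],r[2],"seed",best,s["tcp_pos"],f["img"].shape)
far=b&(np.hypot(X-r[0],Y-r[1])>.049); print("handle px",far.sum(),"dir",np.degrees(np.arctan2((Y[far]-r[1]).mean(),(X[far]-r[0]).mean())),"r",np.hypot((Y[far]-r[1]).mean(),(X[far]-r[0]).mean()))
E
python3 cup.py
```

```text
[  110    86   179   201 25442] [200.5924 195.3938]
..................................................
..................................................
..................................................
..................................................
..................................................
..................................................
................................##................
......................######...##.................
..................###############.................
.................#################................
...............####################...............
...............#####################..............
..............#######################.............
..............######################..............
...............#####################..............
................###################...............
.................#################................
...................############...................
..................................................
..................................................
..................................................
..................................................
..................................................
..................................................
..................................................
rim [0.3914 0.3385] 0.04434456402407997 seed (np.int64(24215), np.float64(1.734723475976807e-17), np.float64(-0.0009999999999999835)) [0.3657 0.3226 0.3224] (400, 640, 3)
handle px 458 dir -58.74982171288076 r 0.055760801575577175
```

The cup's rim centre is (0.3914,0.3385) with radius 44 mm, and its handle points to -59.5°.

```bash
python3 - <<'E'
from h import *
go((.3707,.3744,.14),30);go((.3707,.3744,.098),30)
E
```

```text
shift cm [ 3.04 -4.24 18.26] w [-0.     0.001  0.001] rows 4.6 | tcp [0.3658 0.3225 0.3226] xang 30.03 t 23.45
shift cm [ 3.05 -4.24 22.46] w [-0.     0.001  0.001] rows 5.5 | tcp [0.3658 0.3225 0.3226] xang 30.03 t 23.45
```

Request:
play_rows([
  [[0,3.05,-4.25,3,0,0,0],[0,3.05,-4.25,7,0,0,0],[0,3.05,-4.25,11,0,0,0],[0,3.05,-4.25,14,0,0,0],[0,3.05,-4.25,16.5,0,0,0],[0,3.05,-4.25,17.5,0,0,0],[0,3.05,-4.25,17.5,0,0,0],[0,3.05,-4.25,17.5,0,0,0],[0,3.05,-4.25,17.5,0,0,0]],
])

```text
clock: 24.2
tcp_pos: [0.3716, 0.3749, 0.1493]
orientation: [-3.035, -0.811, -0.003]
wrist_force: [-0.3, -1.0, 0.7]
grip_width: 0.0443
grip_force: 0.0
```

```bash
python3 - <<'E'
from h import *
print(arm.sense()["grip_width"]);go((.3707,.3744,.098),30)
E
```

```text
0.044332953516428124
shift cm [-0.11 -0.01  5.13] w [-0.    -0.002 -0.001] rows 1.2 | tcp [0.3716 0.3749 0.1493] xang 29.93 t 24.2
```

Request:
play_rows([
  [[0,-0.1,0,1.5,0,0,0],[0,-0.1,0,3,0,0,0],[0,-0.1,0,4,0,0,0],[0,-0.1,0,4.7,0,0,0],[0,-0.1,0,5,0,0,0],[0,-0.1,0,5,0,0,0],[0,-0.1,0,5,0,0,0]],
])

```text
clock: 24.78
tcp_pos: [0.3705, 0.3744, 0.0988]
orientation: [-3.035, -0.81, -0.001]
wrist_force: [-0.0, 0.7, -0.3]
grip_width: 0.0443
grip_force: 0.0
```

Request:
play_rows([
  [[-1,0,0,0,0,0,0],[-1,0,0,0,0,0,0],[-1,0,0,0,0,0,0],[-1,0,0,0,0,0,0],[-1,0,0,0,0,0,0],[-1,0,0,0,0,0,0],[-1,0,0,0,0,0,0],[-1,0,0,0,0,0,0]],
])

```text
clock: 25.45
tcp_pos: [0.3709, 0.3743, 0.099]
orientation: [3.035, 0.811, 0.004]
wrist_force: [1.1, -2.0, 6.2]
grip_width: 0.0074
grip_force: 27.0
```

Request:
play_rows([
  [[-1,0,0,0,0,0,0],[-1,0,0,0,0,0,0],[-1,0,0,0,0,0,0],[-1,0,0,-0.5,0,0,0],[-1,0,0,-1.5,0,0,0],[-1,0,0,-3,0,0,0],[-1,0,0,-5,0,0,0],[-1,0,0,-7,0,0,0],[-1,0,0,-9,0,0,0],[-1,0,0,-10,0,0,0]],
])

```text
clock: 26.28
tcp_pos: [0.3702, 0.3746, 0.2009]
orientation: [-3.034, -0.81, -0.003]
wrist_force: [0.5, -0.7, -2.7]
grip_width: 0.0051
grip_force: 30.1
```

Request:
play_rows([
  [[-1,0,0,-2,0,0,0],[-1,0,0,-4,0,0,0],[-1,0,0,-6,0,0,0],[-1,0,0,-7,0,0,0],[-1,0,0,-7,0,0,0]],
])

```text
clock: 26.7
tcp_pos: [0.3703, 0.3746, 0.2708]
orientation: [-3.033, -0.81, -0.006]
wrist_force: [0.5, 1.3, -2.3]
grip_width: 0.0052
grip_force: 30.1
```

```bash
cat > tilt.py <<'E'
from h import *
s=arm.sense(); print(s["grip_width"],s["wrist_force"],s["tcp_pos"])
Rt=R.from_rotvec(s["orientation"]).as_matrix()
# expected rim circle if level; detect cup silhouette in side & scene by differencing colour
f=imaging.grab_frame("wrist")
h=cv2.cvtColor(f["img"],cv2.COLOR_RGB2HSV); m=((h[...,1]<70)&(h[...,2]>55))
gp=s["tcp_pos"]+Rt@[0,0,.045]; ax=gp+Rt[:,1]*.0415; print("axis est",ax)
for t in (0,.1,.2,-.1):
    # tilt about tool x by t
    Q=R.from_rotvec(Rt[:,0]*t)
    M=[]
    for a in np.linspace(0,2*np.pi,24,endpoint=False):
        p=np.array([ax[0]-gp[0],ax[1]-gp[1],.004])+.044*np.array([np.cos(a),np.sin(a),0]); M.append(proj(f,gp+Q.apply(p),s))
    M=np.array(M); print(t,"rim cols",M[:,0].min().round(0),M[:,0].max().round(0),"rows",M[:,1].min().round(0),M[:,1].max().round(0))
for r in range(60,300,8): print(r,"".join("#" if m[r,c] else "." for c in range(100,500,6)))
E
python3 tilt.py; python3 -c "
from h import *; go((.36,.10,.27),60)"
```

```text
0.0052050055225014704 [ 0.5152  1.2695 -2.2515] [0.3703 0.3746 0.2708]
axis est [0.3911 0.3387 0.2258]
0 rim cols 313.0 530.0 rows 169.0 367.0
0.1 rim cols 314.0 518.0 rows 167.0 360.0
0.2 rim cols 315.0 506.0 rows 165.0 354.0
-0.1 rim cols 312.0 542.0 rows 171.0 374.0
60 ...................................................................
68 ...................................................................
76 ...................................................................
84 ...................................................................
92 ...................................................................
100 ...................................................................
108 ...................................................................
116 ...................................................................
124 ...................................................................
132 ...................................................................
140 ##.................................................................
148 #####..................................
[... 738 characters left out ...]
##########
236 ################################....###.#.#########################
244 ###############################.....##.....########################
252 #############.......................##.......................######
260 ############........................##........................#####
268 ###########.........................##.........................####
276 #########...........................##...........................##
284 #########...........................##...........................#.
292 ########......................##############......................#
shift cm [-14.54  23.29  -0.12] w [-0.    -0.002 -0.525] rows 6.6 | tcp [0.3699 0.3744 0.2692] xang 29.91 t 26.75
```

```bash
cat > tilt2.py <<'E'
from h import *
from scipy.optimize import least_squares
s=arm.sense(); f=imaging.grab_frame("wrist")
h=cv2.cvtColor(f["img"],cv2.COLOR_RGB2HSV); m=((h[...,1]<70)&(h[...,2]>55)).astype(np.uint8)
m[235:]=0; m[:,:310]=0
n,l,st,_=cv2.connectedComponentsWithStats(m); k=1+np.argmax(st[1:,4]); print(st[k])
b=l==k
E=[(c,r) for r in range(st[k][1]+2,233,3) for c in ([np.argmax(b[r]),639-np.argmax(b[r][::-1])])]
top=[(c,np.argmax(b[:,c])) for c in range(370,480,4)]
Rt=R.from_rotvec(s["orientation"]).as_matrix(); gp=s["tcp_pos"]+Rt@[0,0,.045]
obs=np.array(top+E,float)
A=np.linspace(0,2*np.pi,180,endpoint=False)
def model(x):
    tx,dz,dx=x  # tilt about tool x (about pinch), grasp depth below rim, slide along tool x
    Q=R.from_rotvec(Rt[:,0]*tx)
    q=[gp+Q.apply(Rt[:,1]*(.0425+.044*np.cos(a))+Rt[:,0]*(dx+.044*np.sin(a))-Rt[:,2]*dz) for a in A]
    return np.array([proj(f,p,s) for p in q])
def res(x):
    M=model(x); return np.hypot(obs[:,None,0]-M[None,:,0],obs[:,None,1]-M[None,:,1]).min(1)
r=least_squares(res,[0,.004,0],loss="soft_l1",f_scale=2); print(r.x,np.sqrt(np.mean(r.fun**2)),len(obs))
for t in (-.2,-.1,0,.1,.2): print(t,np.mean(res([t,*r.x[1:]])))
E
python3 tilt2.py
```

```text
[  312   165   231    70 10906]
[-0.0035 -0.0203 -0.0017] 11.902882745260047 72
-0.2 8.91012595533802
-0.1 8.127865797211328
0 7.239021972425446
0.1 8.585732398745469
0.2 11.743650568563497
```

```bash
cat >> tilt2.py <<'E'
print("----")
obs=np.array([t for t in top]+[e for e in E[1::2]],float)
for t in (-.3,-.2,-.1,0,.1,.2):
    g=least_squares(lambda y:res([t,y[0],y[1]]),[.004,0],loss="soft_l1",f_scale=1); print(t,g.x,g.fun.mean())
print([tuple(map(int,o)) for o in obs[::4]])
M=model([0,.004,0]); print([tuple(map(int,M[i])) for i in range(0,180,10)])
E
python3 tilt2.py | sed -n '/----/,$p'
```

```text
----
-0.3 [-0.0051  0.0001] 5.8018589944322105
-0.2 [-0.0039 -0.0002] 5.9224268686194
-0.1 [ 0.001  -0.0001] 6.437749669811435
0 [ 0.0045 -0.0002] 7.124219910238201
0.1 [ 0.0041 -0.0008] 7.656357990585553
0.2 [ 0.0007 -0.0016] 7.609146854204308
[(370, 169), (386, 165), (402, 166), (418, 168), (434, 169), (450, 172), (466, 179), (409, 167), (466, 179), (481, 191), (491, 203), (529, 215), (540, 227)]
[(532, 275), (531, 241), (517, 209), (490, 184), (453, 170), (412, 170), (373, 184), (342, 209), (322, 241), (315, 276), (322, 308), (339, 335), (366, 355), (398, 365), (433, 365), (467, 354), (497, 335), (519, 308)]
```

Segmentation is contaminated by the background. Frames taken at several places during transport will isolate the cup, since it stays fixed in the wrist image.

```bash
cat > snap.py <<'E'
from h import *
import sys,pickle
s=arm.sense(); f=imaging.grab_frame("wrist"); pickle.dump((s,f),open(f"t{sys.argv[1]}.pkl","wb")); print(s["grip_width"],s["wrist_force"])
go(tuple(map(float,sys.argv[2:5])),float(sys.argv[5]))
E
python3 snap.py 0 .36 .10 .27 60
```

```text
0.0048556544049066785 [-0.3231 -0.0668 -2.7217]
shift cm [-14.51  23.27  -0.24] w [-0.001  0.002 -0.525] rows 6.6 | tcp [0.3698 0.3741 0.2673] xang 29.9 t 26.9
```

Request:
play_rows([
  [[-1,-1.5,2.4,0,0,0,-0.06],[-1,-3,4.8,0,0,0,-0.12],[-1,-4.5,7.2,0,0,0,-0.18],[-1,-6.2,10,0,0,0,-0.24],[-1,-8,12.8,0,0,0,-0.3],[-1,-9.8,15.6,0,0,0,-0.36],[-1,-11.5,18.4,0,0,0,-0.42],[-1,-13,20.9,0,0,0,-0.48],[-1,-14.5,23.3,0,0,0,-0.52],[-1,-14.5,23.3,0,0,0,-0.52]],
])

```text
clock: 27.73
tcp_pos: [0.3604, 0.0968, 0.2676]
orientation: [-2.726, -1.561, 0.003]
wrist_force: [0.1, 0.5, -1.1]
grip_width: 0.0052
grip_force: 30.1
```

```bash
python3 snap.py 1 .33 -.15 .29 75
```

```text
0.0052259897712804305 [ 0.1106  0.4881 -1.1396]
shift cm [-22.95  10.    -2.22] w [-0.002  0.001 -0.271] rows 6.0 | tcp [0.3605 0.0984 0.2677] xang 59.46 t 27.7833
```

Request:
play_rows([
  [[-1,-2,1,-1,0,0,-0.03],[-1,-5,2.2,-2,0,0,-0.07],[-1,-8,3.5,-2.2,0,0,-0.1],[-1,-11,4.8,-2.2,0,0,-0.14],[-1,-14,6.1,-2.2,0,0,-0.18],[-1,-17,7.4,-2.2,0,0,-0.22],[-1,-20,8.7,-2.2,0,0,-0.25],[-1,-22,9.6,-2.2,0,0,-0.27],[-1,-22.9,10,-2.2,0,0,-0.27]],
])

```text
clock: 28.53
tcp_pos: [0.3316, -0.1498, 0.2898]
orientation: [-2.49, -1.914, 0.0]
wrist_force: [0.8, 0.9, -2.4]
grip_width: 0.0047
grip_force: 30.1
```

```bash
python3 snap.py 2 .324 -.357 .28 90
```

```text
0.004720202132411901 [ 0.8186  0.8798 -2.4007]
shift cm [-20.19   4.61   0.98] w [-0.001 -0.    -0.262] rows 5.0 | tcp [ 0.3317 -0.15    0.2898] xang 75.01 t 28.5833
```

Request:
play_rows([
  [[-1,-2,0.2,0,0,0,-0.03],[-1,-5,0.7,0,0,0,-0.07],[-1,-8,1.2,0,0,0,-0.1],[-1,-11,1.7,0,0,0,-0.14],[-1,-14,2.2,0,0,0,-0.18],[-1,-17,2.5,0,0,0,-0.22],[-1,-19,2.7,0,0,0,-0.25],[-1,-19.5,2.8,0,0,0,-0.26],[-1,-19.5,2.8,0,0,0,-0.26]],
])

```text
clock: 29.33
tcp_pos: [0.3093, -0.3434, 0.2897]
orientation: [-2.22, -2.221, -0.001]
wrist_force: [0.2, 0.4, -1.8]
grip_width: 0.0053
grip_force: 30.1
```

```bash
python3 snap.py 3 .324 -.357 .28 90
cat > seg.py <<'E'
from h import *
import pickle
I=[pickle.load(open(f"t{i}.pkl","rb")) for i in range(4)]
A=np.stack([cv2.GaussianBlur(f["img"],(3,3),0).astype(float) for s,f in I])
hs=[cv2.cvtColor(f["img"],cv2.COLOR_RGB2HSV) for s,f in I]
m=np.all([(h[...,1]<75)&(h[...,2]>50) for h in hs],0).astype(np.uint8)  # white-grey in every frame
n,l,st,_=cv2.connectedComponentsWithStats(m)
for k in range(1,n):
    if st[k,4]>300: print(k,st[k])
np.save("m.npy",m)
for r in range(120,400,8): print(r,"".join("#" if m[r,c] else "." for c in range(250,640,5)))
E
python3 seg.py
```

```text
0.005260268795816564 [ 0.2496  0.3839 -1.7514]
shift cm [-1.45  1.47  0.98] w [-0.    -0.002  0.001] rows 0.5 | tcp [ 0.3093 -0.3425  0.2898] xang 90.04 t 29.3833
1 [    0    82   260   207 29165]
3 [  312   165   214   123 13961]
6 [   0  289  159   74 8706]
7 [ 278  288   84   35 2330]
8 [ 488  288  152   35 4216]
120 ..............................................................................
128 ..............................................................................
136 ..............................................................................
144 ..............................................................................
152 ..............................................................................
160 ..............................................................................
168 .........................############.........................................
176 .....................######################...................................
184 ...................##########################.................................
192 .................##############
[... 1422 characters left out ...]
....................................
336 ..................##..........................................................
344 ..............................................................................
352 .........#....................................................................
360 ..............................................................................
368 ..............................................................................
376 ..............................................................................
384 ..............................................................................
392 ..............................................................................
```

Clean silhouette. I'll fit the rim ellipse on rows 165–232.

```bash
python3 - <<'E'
from h import *
import pickle
from scipy.optimize import least_squares
s,f=pickle.load(open("t3.pkl","rb")); m=np.load("m.npy"); l=cv2.connectedComponents(m)[1]; b=l==l[200,420]
L=[(np.argmax(b[r]),r) for r in range(172,236,3)]; Rr=[(639-np.argmax(b[r][::-1]),r) for r in range(172,236,3)]
top=[(c,np.argmax(b[:,c])) for c in range(380,450,4)]
obs=np.array(L+Rr+top,float)
Rt=R.from_rotvec(s["orientation"]).as_matrix(); gp=s["tcp_pos"]+Rt@[0,0,.045]; A=np.linspace(0,2*np.pi,180,endpoint=False)
def model(x):
    tx,ty,dz,dx,dy=x
    Q=R.from_rotvec(Rt[:,0]*tx+Rt[:,1]*ty); c=Rt[:,1]*(.0425+dy)+Rt[:,0]*dx-Rt[:,2]*dz
    return np.array([proj(f,gp+Q.apply(c+.044*(np.cos(a)*Rt[:,1]+np.sin(a)*Rt[:,0])),s) for a in A])
def res(x):
    M=model(x); M=np.concatenate([M+(np.roll(M,-1,0)-M)*k for k in (0,.33,.67)]); return np.hypot(obs[:,None,0]-M[None,:,0],obs[:,None,1]-M[None,:,1]).min(1)
for fix in (0,1):
  for t in (-.25,-.15,-.05,0,.05,.15,.25):
    g=least_squares(lambda y:np.r_[res([t,0,y[0],y[1],0]),(y[0]-.004)/.003*(1-fix)],[.004,0],loss="soft_l1"); print(fix,t,g.x,g.fun.mean())
g=least_squares(lambda y:np.r_[res([y[0],y[1],y[2],y[3],y[4]]),(y[2]-.004)/.002,y[4]/.002],[0,0,.004,0,0]);print(g.x,g.fun.mean())
E
```

```text
0 -0.25 [-0.0669 -0.0095] 9.336769809690576
0 -0.15 [-0.0427 -0.005 ] 5.128073164320445
0 -0.05 [-0.0269 -0.0028] 3.492192880990418
0 0 [-0.021  -0.0019] 3.2623574048178052
0 0.05 [-0.0156 -0.0014] 3.3855804347099414
0 0.15 [-0.0082 -0.0001] 4.41185469610813
0 0.25 [-0.002   0.0009] 6.300635199239497
1 -0.25 [-0.0684 -0.0096] 9.692583342469698
1 -0.15 [-0.0429 -0.005 ] 5.379333380355934
1 -0.05 [-0.0272 -0.0026] 3.6471952107172094
1 0 [-0.0215 -0.0017] 3.4208210744645844
1 0.05 [-0.016  -0.0012] 3.4893960202443903
1 0.15 [-0.0082 -0.0001] 4.476573864700883
1 0.25 [-0.0023  0.0009] 6.32717428026395
[-0.0239 -0.022  -0.0098 -0.0005 -0.0053] 1.4998821767543717
```

The cup hangs level, tilted about 0.02 rad, but it has slipped so the rim lies about 10 mm below the grasp point. That agrees with the width change. I expect contact near TCP z = 0.118.

Request:
play_rows([
  [[-1,-0.7,0.8,0,0,0,0],[-1,-1.45,1.65,2,0,0,0],[-1,-1.45,1.65,4.5,0,0,0],[-1,-1.45,1.65,7,0,0,0],[-1,-1.45,1.65,9.5,0,0,0],[-1,-1.45,1.65,11.5,0,0,0],[-1,-1.45,1.65,13,0,0,0],[-1,-1.45,1.65,14,0,0,0],[-1,-1.45,1.65,14.4,0,0,0],[-1,-1.45,1.65,14.4,0,0,0]],
])

```text
clock: 30.22
tcp_pos: [0.3256, -0.3567, 0.1459]
orientation: [-2.218, -2.222, -0.001]
wrist_force: [-0.4, -0.5, -2.1]
grip_width: 0.0057
grip_force: 30.0
```

Request:
play_rows([
  [[-1,0,0,0.2,0,0,0],[-1,0,0,0.4,0,0,0],[-1,0,0,0.6,0,0,0],[-1,0,0,0.8,0,0,0],[-1,0,0,1.0,0,0,0],[-1,0,0,1.0,0,0,0],[-1,0,0,1.0,0,0,0]],
])

```text
clock: 30.8
tcp_pos: [0.325, -0.3583, 0.1362]
orientation: [-2.22, -2.222, -0.0]
wrist_force: [0.0, -0.9, -2.0]
grip_width: 0.0057
grip_force: 30.1
```

Request:
play_rows([
  [[-1,0,0,0.2,0,0,0],[-1,0,0,0.4,0,0,0],[-1,0,0,0.6,0,0,0],[-1,0,0,0.8,0,0,0],[-1,0,0,1.0,0,0,0],[-1,0,0,1.2,0,0,0],[-1,0,0,1.2,0,0,0],[-1,0,0,1.2,0,0,0]],
])

```text
clock: 31.47
tcp_pos: [0.3251, -0.3583, 0.1242]
orientation: [-2.22, -2.222, -0.0]
wrist_force: [-0.1, 0.5, -1.9]
grip_width: 0.0052
grip_force: 30.1
```

Request:
play_rows([
  [[-1,0,0,0.1,0,0,0],[-1,0,0,0.2,0,0,0],[-1,0,0,0.3,0,0,0],[-1,0,0,0.3,0,0,0],[-1,0,0,0.3,0,0,0]],
])

```text
clock: 31.88
tcp_pos: [0.3251, -0.3583, 0.1212]
orientation: [-2.22, -2.222, -0.0]
wrist_force: [-1.3, 1.0, -1.8]
grip_width: 0.0052
grip_force: 30.1
```

Request:
play_rows([
  [[-1,0,0,0.1,0,0,0],[-1,0,0,0.2,0,0,0],[-1,0,0,0.3,0,0,0],[-1,0,0,0.3,0,0,0]],
])

```text
clock: 32.22
tcp_pos: [0.3251, -0.3582, 0.1181]
orientation: [-2.22, -2.222, -0.0]
wrist_force: [0.9, -0.7, -1.6]
grip_width: 0.0055
grip_force: 30.1
```

Request:
play_rows([
  [[-1,0,0,0.1,0,0,0],[-1,0,0,0.2,0,0,0],[-1,0,0,0.3,0,0,0],[-1,0,0,0.3,0,0,0]],
])

```text
clock: 32.55
tcp_pos: [0.3251, -0.3583, 0.1152]
orientation: [-2.22, -2.222, 0.0]
wrist_force: [-0.9, 0.4, -0.5]
grip_width: 0.0056
grip_force: 30.0
```

Request:
play_rows([
  [[-1,0,0,0.1,0,0,0],[-1,0,0,0.2,0,0,0],[-1,0,0,0.2,0,0,0]],
])

```text
clock: 32.8
tcp_pos: [0.325, -0.3584, 0.1133]
orientation: [2.22, 2.222, -0.0]
wrist_force: [-1.4, -1.0, 1.3]
grip_width: 0.0054
grip_force: 30.2
```

Request:
play_rows([
  [[-1,0,0,0.1,0,0,0],[-1,0,0,0.2,0,0,0],[-1,0,0,0.2,0,0,0]],
])

```text
clock: 33.05
tcp_pos: [0.3249, -0.3585, 0.1115]
orientation: [2.22, 2.223, -0.001]
wrist_force: [-4.2, 0.3, 6.6]
grip_width: 0.0056
grip_force: 30.8
```

Request:
play_rows([
  [[-1,0,0,0.1,0,0,0],[-1,0,0,0.2,0,0,0],[-1,0,0,0.2,0,0,0]],
])

```text
clock: 33.3
tcp_pos: [0.3246, -0.3586, 0.1099]
orientation: [2.22, 2.223, -0.002]
wrist_force: [-8.9, 0.8, 12.3]
grip_width: 0.0057
grip_force: 31.5
```

```bash
cat > rim.py <<'E'
from h import *
g=imaging.grab_frame("side"); h=cv2.cvtColor(g["img"],cv2.COLOR_RGB2HSV)
for z in (0.005,.06): print(z,proj(g,(.366,-.357,z)))
u,v=map(int,proj(g,(.366,-.357,.04)))
for r in range(v-34,v+34,2): print(r,"".join("@" if h[r,c,1]<60 and h[r,c,2]>170 else "#" if h[r,c,1]<70 and h[r,c,2]>60 else "." if h[r,c,2]>40 else " " for c in range(u-45,u+45)))
E
python3 rim.py
```

```text
0.005 [401.9405 314.6727]
0.06 [403.3964 296.1078]
268 ##############.                                  ....                        .............
270 ..############                                                               .............
272 #.##########.                                            ...               ...............
274   ......                                             .............        ................
276                                                     ........#####..       ................
278            ....                                        .. ..###.....      ................
280          . .....                                          ............. ..................
282                  .                          ..           .................................
284  ..                              .                       .................................
286   . ..                                        ..        ..................................
288     ....  .                                  ..     ..##..................................
290 
[... 1480 characters left out ...]
#########@@@@@@@@@@@@@#............
322              ......###@@@#####################################@@@@@@@@@@@@@@##............
324                ......#######################################@@@@@@@@@@@@@@@##.............
326 ...               ...  ..###############################@@@@@@@@@@@@@@@@@##...............
328 ....                ..    .###@@@@#####@@@@@@@@@@@@@@@@@@@@@@@@@@@@@@@@##.................
330 .....                        .####@@@@@@@@@@@@@@@@@@@@@@@@@@@@@@@@@###. ..................
332 ........                   ..    .#######@@@@@@@@@@@@@@@@@@@@@@###.   ....................
334 .........               .........       .###################.     ........................
```

```bash
cat > cmpside.py <<'E'
from h import *
g=imaging.grab_frame("side"); s=arm.sense(); u,v=map(int,proj(g,(.366,-.357,.04)))
print(s["wrist_force"],s["tcp_pos"])
Rt=R.from_rotvec(s["orientation"]).as_matrix()
for t in (0,-.1,-.2):
    Q=R.from_rotvec([0,t,0]); piv=np.array([.366-.0305,-.3575,.005])
    def P(r,z,n=16): return np.array([proj(g,piv+Q.apply([.0305+r*np.cos(a),r*np.sin(a),z])) for a in np.linspace(0,2*np.pi,n,endpoint=False)])-[u-45,0]
    M=np.full((68,90),ord("."),np.uint8); 
    for r,z,ch in ((.044,.058,"R"),(.0305,0,"F")):
        for c,rr in P(r,z,90):
            i,j=int(round(rr))-(v-34),int(round(c))
            if 0<=i<68 and 0<=j<90: M[i,j]=ord(ch)
    for z in (.016,.055):
        for y in (-.004,.004):
            c,rr=proj(g,piv+Q.apply([.0305+.068,y,(.016+.055)/2+.012*(1 if z>.03 else -1)])); M[int(round(rr))-(v-34),int(round(c-u+45))]=ord("H")
    print("tilt",t); print("\n".join(f"{v-34+i} "+M[i].tobytes().decode() for i in range(10,60,2)))
V=cv2.cvtColor(g["img"],cv2.COLOR_RGB2GRAY)
print("\n".join(f"{r} "+"".join(" .:-=+*#%@"[min(9,V[r,c]//25)] for c in range(u-45,u+45)) for r in range(v-22,v+26)))
E
python3 cmpside.py
```

```text
[-7.8293  0.6234 12.5386] [ 0.3247 -0.3586  0.1101]
tilt 0
278 ..........................................................................................
280 ..........................................................................................
282 ..........................................................................................
284 ....................................RRR............RRR....................................
286 ................................RR.......................RR...............................
288 .............................RR.............................RR............................
290 ............................R..................................R..........................
292 ...........................R.....................................R........................
294 ...........................R......................................R.......................
296 ...........................R......................................R.......................
298 ............................R.....................................R....................
[... 9963 characters left out ...]
-::::--=+#%@@@@@@@@@%%+:...::::::::
321       .       ....:+*###*+---::::-:::----:::::::::::::--::::--+#%@@@@@@@@@@%#=.....:::::::
322               .....:+*###*=-:::::::::-::--:-:-----::::-::::--+#%@@@@@@@@@@%%*-.......:::::
323               ......-+*##*=-::::-::::::::--------::::::----=+#%@@@@@@@@@@@%#=::.......::::
324                .... .-=+++-::::::::::::::::-::-:-:::::-====*#%@@@@@@@@@@@%#+:.........:.::
325 .               .... .:---::::::--:::::----------------+***%%%@@@@@@@@@@%%*-....:........:
326 ...               ...  .:::----===-:::--=+++++===++++++*#%%%@@@@@@@@@@@@%*-....:..........
327 ....              ...   ..:-++++**=--=++**###**+**######%%@@@@@@@@@@@@%%*-................
```

```bash
python3 - <<'E'
from h import *
g=imaging.grab_frame("side"); u,v=map(int,proj(g,(.366,-.357,.04)))
for t in (.1,0,-.1,-.2):
    Q=R.from_rotvec([0,t,0]); piv=np.array([.366-.0305,-.3575,.005]); p=lambda r,z:tuple(int(x) for x in proj(g,piv+Q.apply([.0305+r,0,z]))-[u-45,0])
    print(t,"handle top",p(.05,.055),p(.06,.054),p(.067,.045),"mid",p(.068,.035),"low",p(.06,.022),p(.045,.016))
E
```

```text
0.1 handle top (64, 290) (67, 289) (68, 291) mid (68, 295) low (65, 300) (60, 304)
0 handle top (62, 288) (65, 287) (67, 289) mid (67, 292) low (64, 297) (59, 302)
-0.1 handle top (61, 286) (64, 285) (66, 286) mid (66, 289) low (64, 295) (59, 300)
-0.2 handle top (59, 285) (62, 283) (65, 284) mid (65, 287) low (63, 293) (58, 298)
```

The handle's position in the side view fits a level cup, shifted a few mm, so the cup is landed. I'll ease the press and release.

Request:
play_rows([
  [[-1,0,0,-0.1,0,0,0],[-1,0,0,-0.25,0,0,0],[-1,0,0,-0.25,0,0,0],[-1,0,0,-0.25,0,0,0]],
])

```text
clock: 33.78
tcp_pos: [0.3253, -0.3584, 0.1118]
orientation: [2.22, 2.222, -0.0]
wrist_force: [-0.4, -0.4, 1.3]
grip_width: 0.0057
grip_force: 30.5
```

Request:
play_rows([
  [[-0.9,0,0,0,0,0,0],[-0.85,0,0,0,0,0,0],[-0.8,0,0,0,0,0,0],[-0.7,0,0,0,0,0,0],[-0.5,0,0,0,0,0,0],[-0.2,0,0,0,0,0,0],[0,0,0,0,0,0,0],[0,0,0,0,0,0,0]],
])

```text
clock: 34.45
tcp_pos: [0.3251, -0.3583, 0.1118]
orientation: [2.22, 2.223, 0.0]
wrist_force: [0.2, 0.9, 0.4]
grip_width: 0.0378
grip_force: 0.0
```

Request:
play_rows([
  [[0,0,0,-2,0,0,0],[0,0,0,-5,0,0,0],[0,0,0,-9,0,0,0],[0,0,0,-13,0,0,0],[0,0,0,-17,0,0,0],[0,-3,2,-19,0,0,0],[0,-3,4,-19,0,0,0],[1,-3,4,-19,0,0,0],[1,-3,4,-19,0,0,0]],
])

```text
clock: 35.2
tcp_pos: [0.3652, -0.3879, 0.3012]
orientation: [-2.218, -2.223, -0.0]
wrist_force: [-0.1, -0.4, 0.3]
grip_width: 0.0549
grip_force: 0.0
```

```bash
cat > fin.py <<'E'
from h import *
s=arm.sense(); f=imaging.grab_frame("wrist"); print(s["tcp_pos"])
def rect(f,c0,z,s=None,N=360,w=.09):
    g=np.linspace(-w,w,N); Y,X=np.meshgrid(g,g,indexing="ij")
    K=np.array([proj(f,(c0[0]+x,c0[1]+y,z),s) for x,y in zip(X.ravel(),Y.ravel())]).reshape(N,N,2).astype(np.float32)
    return cv2.cvtColor(cv2.remap(f["img"],K[...,0],K[...,1],cv2.INTER_CUBIC),cv2.COLOR_RGB2GRAY)
c0=(.366,-.357)
for z,r in ((.063,.044),(.017,.0725),(.063,.041),(.005,.0305)):
    im=rect(f,c0,z,s); R0=r/.0005
    c=cv2.HoughCircles(cv2.GaussianBlur(im,(5,5),0),cv2.HOUGH_GRADIENT_ALT if 0 else cv2.HOUGH_GRADIENT,1,4,param1=60,param2=8,minRadius=int(R0)-4,maxRadius=int(R0)+4)
    print(z,r,None if c is None else [(np.round(np.array(c0)+(q[:2]-179.5)*.0005013,4),round(q[2]*.0005,4)) for q in c[0][:4]])
im=rect(f,c0,.063,s)[::8,::4]; print("\n".join("".join(" .:-=+*#%@"[min(9,x//26)] for x in r) for r in im))
E
python3 fin.py
```

```text
[ 0.3652 -0.3879  0.3012]
0.063 0.044 [(array([ 0.357 , -0.3605]), np.float32(0.0424)), (array([ 0.3575, -0.358 ]), np.float32(0.0428)), (array([ 0.355 , -0.3605]), np.float32(0.0435)), (array([ 0.3525, -0.361 ]), np.float32(0.0457))]
0.017 0.0725 [(array([ 0.3685, -0.356 ]), np.float32(0.0718)), (array([ 0.368 , -0.3585]), np.float32(0.0709)), (array([ 0.366, -0.357]), np.float32(0.0709)), (array([ 0.3655, -0.359 ]), np.float32(0.072))]
0.063 0.041 [(array([ 0.3575, -0.3595]), np.float32(0.0422)), (array([ 0.355 , -0.3585]), np.float32(0.04)), (array([ 0.3565, -0.3615]), np.float32(0.0422)), (array([ 0.3595, -0.36  ]), np.float32(0.0405))]
0.005 0.0305 [(array([ 0.356 , -0.3605]), np.float32(0.0288)), (array([ 0.3565, -0.363 ]), np.float32(0.0311)), (array([ 0.36  , -0.3605]), np.float32(0.0322)), (array([ 0.358, -0.36 ]), np.float32(0.0302))]
-::...:------------------=====---------------------------------------------------:::...::-
==----======------------======------------------------=--------------------=====-------===
==--========---==------=======------------------------=------
[... 3151 characters left out ...]
-=#%@@@@@@@@@@@@@@###*######*######*=-------------==--------:::
--------------------------------+#%@@@@@@@@@##############*+-::-------------===-----------
---------------------------------====+*#%%%#######***+=-::::::---------------==-----------
---------------------------------=-==-------::::::::::::::::::---------------==-----------
-----------------------------------==------::::::::::::::::::::::-:----------=------------
------------------------------------------::::::::::::::::::::::::::::--------------------
-----::----------------------------------::::::::::::::::::::::::::::::::---------------::
----:::---------------------------------::::::::::::::::::::::::::::::::::::-----------:::
```

The silhouette shows the cup upright on the saucer. Its centre is about (0.357,-0.360) against the saucer's (0.367,-0.357), roughly 10 mm off and near the limit. I'll nudge it from inside with closed fingers, low on the wall.

Request:
play_rows([
  [[-1,2.9,-0.8,2,0,0,0],[-1,2.9,-0.8,5,0,0,0],[-1,2.9,-0.8,8,0,0,0],[-1,2.9,-0.8,10,0,0,0],[-1,2.9,-0.8,10,0,0,0],[-1,2.9,-0.8,10,0,0,0],[-1,2.9,-0.8,10,0,0,0],[-1,2.9,-0.8,10,0,0,0],[-1,2.9,-0.8,10,0,0,0],[-1,2.9,-0.8,10,0,0,0]],
])

```text
clock: 36.08
tcp_pos: [0.3572, -0.3595, 0.2026]
orientation: [2.219, 2.222, -0.001]
wrist_force: [-0.7, 0.2, 0.8]
grip_width: 0.0006
grip_force: 0.0
```

```bash
python3 - <<'E'
from h import *
print(arm.sense()["grip_width"]); go((.357,-.359,.15),90); go((.357,-.359,.099),90)
E
```

```text
0.000570319878547981
shift cm [ 0.05 -0.02  5.26] w [0.001 0.001 0.001] rows 1.3 | tcp [ 0.3572 -0.3595  0.2026] xang 90.06 t 36.0833
shift cm [ 0.06 -0.03 10.36] w [0.001 0.001 0.001] rows 2.5 | tcp [ 0.3572 -0.3595  0.2026] xang 90.06 t 36.0833
```

Request:
play_rows([
  [[-1,0,0,2,0,0,0],[-1,0,0,4,0,0,0],[-1,0,0,6,0,0,0],[-1,0,0,8,0,0,0],[-1,0,0,9.2,0,0,0],[-1,0,0,10,0,0,0],[-1,0,0,10.2,0,0,0],[-1,0,0,10.2,0,0,0]],
])

```text
clock: 36.75
tcp_pos: [0.3572, -0.3594, 0.0999]
orientation: [-2.22, -2.223, -0.0]
wrist_force: [-0.9, 0.4, 1.0]
grip_width: 0.0005
grip_force: 0.0
```

Request:
play_rows([
  [[-1,0,0.3,0,0,0,0],[-1,0,0.6,0,0,0,0],[-1,0,0.9,0,0,0,0],[-1,0,1.1,0,0,0,0],[-1,0,1.2,0,0,0,0],[-1,0,1.2,0,0,0,0]],
])

```text
clock: 37.25
tcp_pos: [0.3694, -0.3593, 0.0999]
orientation: [2.22, 2.223, -0.0]
wrist_force: [1.3, 0.9, 0.2]
grip_width: 0.0005
grip_force: 0.0
```

Request:
play_rows([
  [[-1,0,0.2,0,0,0,0],[-1,0,0.4,0,0,0,0],[-1,0,0.6,0,0,0,0],[-1,0,0.8,0,0,0,0],[-1,0,0.8,0,0,0,0]],
])

```text
clock: 37.67
tcp_pos: [0.3774, -0.3593, 0.0998]
orientation: [2.22, 2.223, -0.0]
wrist_force: [-0.0, 0.2, 0.7]
grip_width: 0.0003
grip_force: 0.4
```

Request:
play_rows([
  [[-1,0,0.2,0,0,0,0],[-1,0,0.4,0,0,0,0],[-1,0,0.5,0,0,0,0],[-1,0,0.5,0,0,0,0],[-1,0,-0.3,0,0,0,0],[-1,0,-0.8,0,0,0,0],[-1,0,-0.8,-3,0,0,0],[-1,0,-0.8,-7,0,0,0],[-1,0,-0.8,-11,0,0,0],[-1,0,-0.8,-15,0,0,0]],
])

```text
clock: 38.5
tcp_pos: [0.3683, -0.3589, 0.2516]
orientation: [-2.221, -2.222, -0.0]
wrist_force: [0.5, -0.1, -0.3]
grip_width: 0.0001
grip_force: 0.0
```

Request:
play_rows([
  [[-1,-1.5,-0.2,-3,0,0,0],[-1,-2.9,-0.5,-5,0,0,0],[-1,-2.9,-0.5,-5,0,0,0],[-1,-2.9,-0.5,-5,0,0,0]],
])

```text
clock: 38.83
tcp_pos: [0.3635, -0.3885, 0.2999]
orientation: [2.221, 2.221, -0.0]
wrist_force: [0.3, -0.1, -0.2]
grip_width: 0.0005
grip_force: 0.0
```

```bash
python3 fin.py
```

```text
[ 0.3635 -0.3885  0.2999]
0.063 0.044 [(array([ 0.3625, -0.357 ]), np.float32(0.0434)), (array([ 0.36  , -0.3575]), np.float32(0.043)), (array([ 0.3615, -0.3545]), np.float32(0.043)), (array([ 0.3595, -0.353 ]), np.float32(0.0446))]
0.017 0.0725 [(array([ 0.3675, -0.357 ]), np.float32(0.0727)), (array([ 0.3675, -0.355 ]), np.float32(0.0709)), (array([ 0.3655, -0.356 ]), np.float32(0.0742)), (array([ 0.371, -0.357]), np.float32(0.0742))]
0.063 0.041 [(array([ 0.361, -0.356]), np.float32(0.0416)), (array([ 0.361, -0.358]), np.float32(0.0427)), (array([ 0.3585, -0.3555]), np.float32(0.0394)), (array([ 0.36 , -0.354]), np.float32(0.0394))]
0.005 0.0305 [(array([ 0.3605, -0.358 ]), np.float32(0.0293)), (array([ 0.364 , -0.3575]), np.float32(0.0322)), (array([ 0.3625, -0.359 ]), np.float32(0.031)), (array([ 0.3705, -0.348 ]), np.float32(0.0316))]
=---========------------=-=-=--::..:-----------------::::-------------------====-------===
==--=======-------------======---------------------------------------------=====-------===
==--=======----===-----=======------------------------=----------
[... 3147 characters left out ...]
-=#%@@@@@@@@@@@@@#***********#######=------------===-------::::
--------------------------------+#%@@@@@@@@###############*=::---------------==----------:
---------------------------------====+*#%%#*********+=-::::::----------------==-----------
----------------------------------=-=------:::::::::::::::::::---------------==-----------
------------------------------------------:::::::::::::::::::::::------------=------------
-----------------------------------------::::::::::::::::::::::::::::-------------------::
----:::---------------------------------:::::::::::::::::::::::::::::::::--------------:::
-:--::::---:---------------------------:::::::::::::::::::::::::::::::::::::----------::::
```

The cup is now about 5 mm from the saucer's centre, within the 14 mm tolerance. The arm is clear of everything, so I'm handing in.

```bash
python3 -c "
from h import *
print(arm.sense()['joint_vel']); print(arm.finish_job())"
```

```text
[0.0116 0.0145 0.0231 0.     0.0018 0.0007]
the job is handed in; nothing more can be done
None
```

The tea is laid out and the job handed in at about 39 s, but no verdict came back: strainer in its drip dish, lidded teapot on the trivet, cup upright about 5 mm off the saucer's centre, lemon and timer not touched.

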